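Vibration check of a loaded tube shaker

ROBOT

A 6-joint arm with a two-finger parallel gripper is mounted at the origin on the work surface. World frame = base frame: x ahead of the robot, y to its left, z up, the work surface at z = 0. Lengths are in m, angles in rad, forces in N, time in s.
With the tool pointing down it reaches from about 0.3 to 0.85 m from the base axis. Payload 5.4 kg.
Tool frame: the origin (TCP) lies where the fingers leave the gripper's body, on its centre line; the fingertips stand 73 mm ahead of it and the grasp point (between the pads) lies 54 mm ahead of it (robot.grip_depth is the distance from the TCP to the grasp point, in m); z points along the fingers, y is the direction in which the jaws open and shut (so a half turn about z gives the same grasp; the last joint's range is limited). The gripper opens to 85 mm and grips with 20 to 120 N. Pads are 22 mm wide; open, the fingers measure 114 mm over their backs; the gripper's body (76 mm by 85 mm) begins 54 mm behind the grasp point. The pads swing forward as they close: fully open they stand 13 mm farther back than shut.
Start: joints at [-1.325, 0.158, 1.597, -0, 1.386, -0.21], TCP at [0.253, -0.516, 0.304] pointing down, gripper open.
Joint ranges: [-2.91, 2.91], [-0.94, 2.29], [0.18, 2.7], [-1.29, 4.43], [0.17, 2.64], [-3, 3]. Speed limits (rad/s): [2.57, 2.57, 3.14, 3.14, 3.14, 3.14].

INTERFACE

Orientations are given as a unit quaternion [x, y, z, w].
In Python, from station import robot gives the robot as it stands. The module is installed in compiled form; this text tells all that it offers.
- The arm moves only by the shell command python3 -m handwheel 'ROWS'. ROWS is a JSON object of lists of equal length, an entry for each row: "xyz": the shift along the tool's x, y, z in m, a list of three; "rot": the turn, a rotation vector about the tool's x, y, z in degrees, a list of three; "fingers": the finger opening in m, from 0 to 0.0854. A call has 1 to 20 rows; each row shifts and turns the pose as measured when the row begins, along the tool's axes as they then stand; what a row does not reach is not made up. A row lasts 1/12 s, in which the tool goes at most 41.7 mm and 7.16 degrees, less where a joint would pass 70% of its speed; a pose out of reach is approached as far as the arm can. A call with a gripper value outside its range is refused whole. The fingers move at their own pace and stop on an object; the grip force is fixed at half the most. Time passes only in rows, so rows that do not move let the fingers close. It gives the time, the measured TCP pose, the force and the opening at its end, in the units of the state.
- robot.read_state(): the state, without advancing time (a new reading comes with each control period).
- robot.grab_frame(name): name is "scene" or "top" or "wrist"; returns a dict with "frame" (480x640x3 uint8, blue, green, red), "mtx" (3x3 intrinsics, pixels), "k1" (the pictures are not rectified: a ray, as slopes to the right and down, at radius r is drawn at 1 + k1 r^2 times it, then the intrinsics apply), "origin" and "attitude" of the camera in the world; the wrist camera has in their place "T_tool_cam" (4x4, takes a point from camera to tool coordinates, whose origin is the TCP and whose axes are the flange's). Camera axes: x right, y down, z forward; pixel columns grow to the right and rows downward; lengths in m; the calibration is good to about 2 mm. A picture is of the moment at which its call begins: read the wrist's pose just before it. There is no depth.
- robot.close_job(): hands the job in, once; it reports no verdict.
The state is a dict: "t": time; "joints": joint angles; "dq": joint speeds; "joint_efforts": joint torques, N m; "tcp_pos": TCP position; "ee_rot": TCP orientation; "ft_force": force on the tool from outside, world axes, zero at the start; "ft_torque": the same for the moment, N m; "gripper_width": finger opening in m.
Only numpy, scipy, OpenCV 4.12 (cv2) and the standard library are available. Lean on these libraries where they do the work, as an engineer would, in place of code of your own. Each camera call takes 0.05 s, during which the arm holds its last target. There are 200 camera calls.

TASK

Load the tube shaker for its vibration check: move the two dummy tubes from the tube rack into the shaker's block, each fully home in the bore of its own size. Then lift the vibration pen out of its stand and hold its spring tip on the ringed spot of the steel stud on the shaker's sloping front, with the pen square to that sloping face (not plumb) and pressed gently, so that the tip is about half-way in. Finish while still holding the pen there, do not let go; leave everything else on the bench where it is.

Things in the scene. Friction and masses are not known exactly. Their poses are not given: they have to be found in the camera images.
- shaker: tube shaker, fixed to the bench, 190 mm deep (x) x 180 mm wide (y). Origin under its centre at bench level; x points from its sloping front to its back, z up. White housing 70 mm high; its blue front apron (x -95 to -35 mm) slopes 20 degrees from level, its low edge 48 mm high at the front; an aluminium block 90 x 160 mm (centre at x +40 mm) stands on the housing, its top 110 mm above the bench, with two bores
- bore_wide (a point): centre of the mouth (110 mm above the bench) of the block's wide bore: 28 mm wide, 40 mm deep (rim bevelled 2.5 mm), at x +40, y +40 mm of the shaker; axes as the shaker's
- bore_narrow (a point): centre of the mouth of the block's narrow bore: 20 mm wide, 40 mm deep, rim bevelled 2.5 mm, at x +40, y -40 mm of the shaker; axes as the shaker's
- spot (a point): the marked spot: centre of the top face of the round steel stud (24 mm wide, 4 mm high, with a dark ring 16 mm wide around the spot) on the shaker's sloping front, at x -66, y +50 mm of the shaker, 63 mm above the bench. Its z axis points straight out of the sloping face: 20 degrees from vertical, leaning to the shaker's front (-x); y as the shaker's y. It is rigid
- rack: grey tube rack, fixed, 160 (x) x 70 (y) x 50 mm high, two equal holes 27 mm wide and 40 mm deep (floor 10 mm above the bench) at x -40 and +40 mm, each holding one dummy tube loosely; origin under its centre
- tube_wide_center (a point): centre (half-way up) of the loose wide dummy tube, 90 mm long: round white barrel 24 mm wide with a bevelled foot, and a grey cap 29 mm wide that takes up the top 22 mm. z points up to the cap; the middle of the cap is 34 mm above this point, the foot 45 mm below. Stands in either rack hole. About 40 g. Fully home in the bore this point is 5 mm above the mouth
- tube_narrow_center (a point): centre (half-way up) of the loose narrow dummy tube, 90 mm long: barrel 16 mm wide, grey cap 20 mm wide and 22 mm high; otherwise as the wide tube. About 25 g
- stand: grey pen stand, fixed, 80 x 80 x 75 mm high, one hole 22 mm wide in its middle in which the pen stands tip down; origin under its centre
- pen_grip (a point): middle of the handle of the loose vibration pen, z along the pen towards its rear end (away from the tip). Round handle 20 mm wide and 80 mm long, this point at its middle; below it a black collar 32 mm wide and 6 mm thick (its underside, 46 mm below this point, rests on the stand's top), then a nose 16 mm wide and 50 mm long that sits in the stand, then the spring tip. Tip's end 110 mm from this point when it is out. About 100 g
- pen_tip (a point): end of the pen's spring tip (a steel pin 6 mm wide with a round end, sticking 14 mm out of the nose); z along the pen towards its rear end
- plunger (a joint): how far the pen's spring tip is pushed in, m: 0 fully out, 0.012 bottomed. It takes 0.75 N to start and 250 N/m more: about 2.3 N half-way (0.006), 3.75 N at the end of its travel
- tray: bystander, to be left alone: open white plastic tray 100 x 140 x 30 mm
- beaker: bystander, to be left alone: glass beaker 66 mm wide, 75 mm tall
- jar: bystander, to be left alone: closed jar 60 mm wide, 80 mm tall
- screwdriver: bystander, to be left alone: screwdriver lying on the bench

How it is judged:
On the way:
1. both dummy tubes stand fully home in the bores of their own size, let go, with the pen still in its stand (z of tube_wide_center in the frame of bore_wide between 0.001 and 0.01 m and horizontal distance between tube_wide_center and bore_wide below 0.006 m and angle between each of tube_wide_center, tube_narrow_center's own z axis and vertical below 0.15 rad and z of tube_narrow_center in the frame of bore_narrow between 0.001 and 0.01 m and horizontal distance between tube_narrow_center and bore_narrow below 0.006 m and contact force between the fingers and tube_wide below 0.1 N and contact force between the fingers and tube_narrow below 0.1 N and distance of pen_grip from where it was at the start of the episode below 0.015 m), for 0.1 s.
At the end, for the whole second after the job is handed in: Both tubes home in their own bores (within 6 mm, 8 degrees); the pen, held by the fingers clear of its stand, is still, its tip within 7 mm of the spot, square to the sloping face within 8 degrees, the tip pushed in 2 to 10.5 mm, force 0.5 to 6 N (z of tube_wide_center in the frame of bore_wide between 0.001 and 0.01 m and horizontal distance between tube_wide_center and bore_wide below 0.006 m and angle between each of tube_wide_center, tube_narrow_center's own z axis and vertical below 0.15 rad and z of tube_narrow_center in the frame of bore_narrow between 0.001 and 0.01 m and horizontal distance between tube_narrow_center and bore_narrow below 0.006 m and distance between pen_tip and spot below 0.007 m and angle between the z axis of pen_tip and the z axis of spot, either way round below 0.14 rad and angle between pen_tip's own z axis and vertical below 0.7 rad and value of joint plunger between 0.002 and 0.0105 m and contact force between pen and shaker between 0.5 and 6 N and contact force between pen and the fingers above 2 N and contact force between pen and stand below 0.05 N and linear speed of pen below 0.02 m/s); the arm keeps its last pose, push and grip.
It fails at once if the pen is pressed hard on the shaker (over 15 N) (contact force between pen and shaker above 15 N).
It fails at once if a bystander is shifted by more than 20 mm (distance of any of tray, beaker, jar, screwdriver from where it was at the start of the episode above 0.02 m).
It also fails if it takes over 72 s, if anything falls off the work surface, if the arm or the gripper's body presses on something with over 40 N, if the wrist force passes 120 N, or if a joint passes its speed limit or range.

## Working session

There is one attempt and no reset: what is moved stays moved. The work goes in short steps, Python scripts to look and compute and a shell command to move; the robot and the scene stay as the last step left them, time stands still between calls to the robot, and variables do not carry over. Pictures are saved under pics/ and viewed, about 8 in all and at most 12, crops included, and the job is handed in when it is done.

```bash
mkdir -p pics
cat > h.py <<'E'
import numpy as np, cv2
from scipy.spatial.transform import Rotation as R
from station import robot
def grab(n,fn=None):
    s=robot.read_state(); f=robot.grab_frame(n)
    if fn: cv2.imwrite('pics/'+fn,f['frame'])
    if n=='wrist':
        T=np.eye(4);T[:3,:3]=R.from_quat(s['ee_rot']).as_matrix();T[:3,3]=s['tcp_pos']
        M=T@np.array(f['T_tool_cam'])
        f['o'],f['A']=M[:3,3],M[:3,:3]
    else:
        f['o']=np.array(f['origin']);a=np.array(f['attitude'])
        f['A']=a if a.shape==(3,3) else R.from_quat(a).as_matrix()
    return f
def ray(f,uv):
    k=np.array([f['k1'],0,0,0],float)
    p=cv2.undistortPoints(np.array([[uv]],float),np.array(f['mtx'],float),k)[0,0]
    return f['A']@np.array([p[0],p[1],1.])
def onz(f,uv,z):
    d=ray(f,uv); return f['o']+d*(z-f['o'][2])/d[2]
def proj(f,P):
    c=f['A'].T@(np.array(P,float)-f['o']); x=c[:2]/c[2]; r=x@x
    x=x*(1+f['k1']*r); m=np.array(f['mtx']); return m[:2,:2]@x+m[:2,2]
E
python3 - <<'E'
from h import *
for n in('scene','top','wrist'):
    f=grab(n,n+'0.png'); print(n,f['o'],f['A'].round(3).tolist(),f['k1'],np.array(f['mtx']).tolist())
    if n=='wrist':print(f['T_tool_cam'])
print(robot.read_state(),robot.grip_depth)
E
```

```text
scene [ 1.09519683 -0.00117333  0.76996338] [[0.018, 0.773, -0.634], [1.0, -0.009, 0.017], [0.007, -0.634, -0.773]] 0.03605017758222605 [[488.614682782342, 0.0, 317.0830377923308], [0.0, 488.614682782342, 237.96437169226473], [0.0, 0.0, 1.0]]
top [ 0.33251094 -0.00538216  1.25519922] [[0.062, -0.977, 0.202], [-0.998, -0.061, 0.011], [0.002, -0.203, -0.979]] -0.10829588644055334 [[525.49314797164, 0.0, 324.78347211599095], [0.0, 525.49314797164, 239.1038983112993], [0.0, 0.0, 1.0]]
wrist [ 0.32561919 -0.48055115  0.37231772] [[0.44, -0.853, -0.281], [-0.898, -0.418, -0.136], [-0.002, 0.313, -0.95]] 0.022101112929533897 [[379.3706657680878, 0.0, 322.0445820159093], [0.0, 379.3706657680878, 234.17875137025547], [0.0, 0.0, 1.0]]
[[-7.33737196e-04 -9.49771794e-01 -3.12942490e-01  8.08200883e-02]
 [ 9.99999718e-01 -7.46960647e-04 -7.76335493e-05  1.36780560e-04]
 [-1.60021569e-04 -3.12942458e-01  9.49772074e-01 -6.92869201e-02]
 [ 0.00000000e+00  0.00000000e+00  0.00000000e+00  1.00000000e+00]]
{'t': 0.15, 'joints': array([-1.32512568e+00,  1.58931619e-01,  1.59793949e+00,  7.40626986e-06,
        1.38617174e+00, -2.10103725e-01]), 'dq': array([-0.00146558, -0.0003703 , -0.00306312, -0.00114295,  0.00010034,
        0.00098549]), 'joint_efforts': array([-4.65816847e-04, -3.96379316e+01, -3.31783926e+01, -2.86986924e-04,
        5.44809780e-03, -1.16784602e-05]), 'tcp_pos': array([ 0.25298403, -0.51596542,  0.30312937]), 'ee_rot': array([ 9.74145794e-01,  2.25919115e-01, -9.25493232e-06, -7.25047623e-04]), 'ft_force': array([ 0.0305139 , -0.28125408, -0.073401  ]), 'ft_torque': array([ 0.02788849,  0.0403896 , -0.00578029]), 'gripper_width': 0.08512342099939176} 0.0539
```

View pics/top0.png

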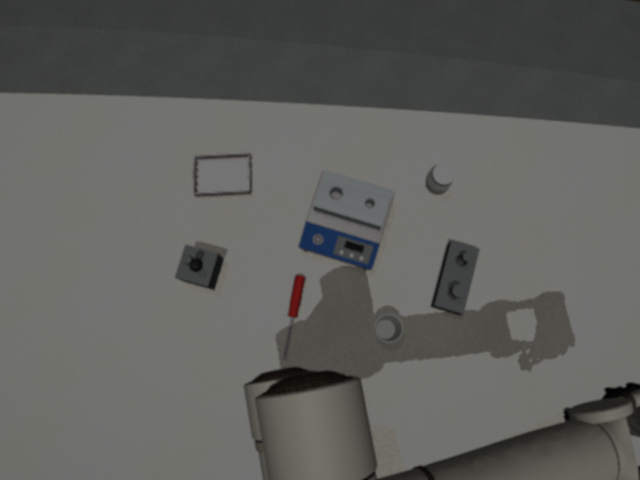

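View pics/scene0.png

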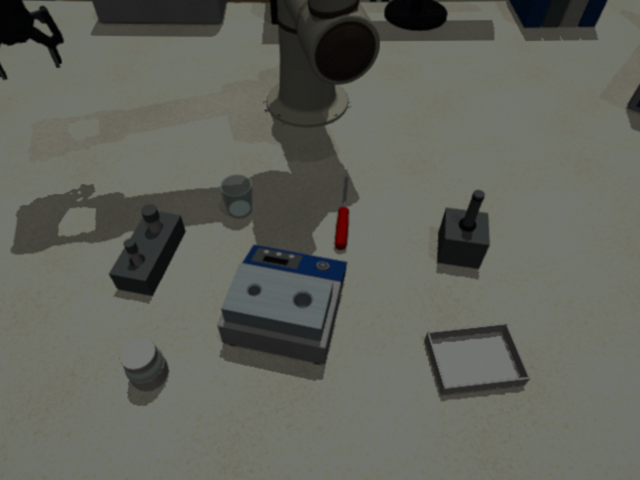

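Top view: wide bore ≈(337,193), narrow ≈(370,203), stud ≈(318,239). The rack's caps are at ≈(456,290) for the wide tube and (463,258) for the narrow, and the pen is at ≈(197,264). The scene view shows the same layout. Next I'll enlarge these areas to get sub-pixel centres.

Run:
```python
from h import *
t=cv2.imread('pics/top0.png');s=cv2.imread('pics/scene0.png')
def crop(im,x,y,w,h,k=4):
    c=cv2.resize(im[y:y+h,x:x+w],None,fx=k,fy=k,interpolation=cv2.INTER_CUBIC)
    c=np.clip((c/255.)**.5*300,0,255).astype(np.uint8)
    for i in range(0,w,10):cv2.line(c,(i*k,0),(i*k,6 if (x+i)%50 else 14),(0,255,255))
    for i in range(0,h,10):cv2.line(c,(0,i*k),(6 if (y+i)%50 else 14,i*k),(0,255,255))
    return c
a=np.hstack([crop(t,295,165,100,75),crop(t,420,235,100,75)])
b=np.hstack([crop(t,165,230,100,75),crop(s,215,240,140,75)[:,:400]])
cv2.imwrite('pics/c1.png',np.vstack([a,b]))
```

```text
(no output)
```

View pics/c1.png

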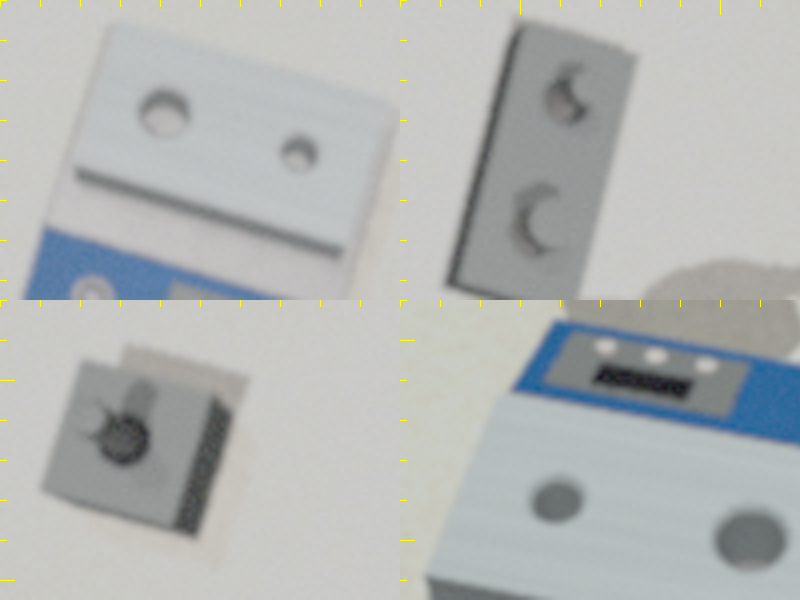

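Run:
```python
from h import *
t=grab('top');s=grab('scene')
def tri(a,b):
    d1,d2=ray(t,a),ray(s,b); x=np.linalg.lstsq(np.c_[d1,-d2],s['o']-t['o'],rcond=None)[0]
    p,q=t['o']+x[0]*d1,s['o']+x[1]*d2; return (p+q)/2,np.linalg.norm(p-q)
W=(335.7,192.9);N=(369.4,202.9);Ws=(302.2,299.7);Ns=(253.9,289.7)
print(tri(W,Ws),tri(N,Ns))
for a,b in((W,Ws),(N,Ns)):print(onz(t,a,.11),onz(s,b,.11))
w=(onz(t,W,.11)+onz(s,Ws,.11))/2;n=(onz(t,N,.11)+onz(s,Ns,.11))/2
y=w-n;print('sep',np.linalg.norm(y)); y/=np.linalg.norm(y); x=np.array([y[1],-y[0],0]); c=(w+n)/2-.04*x
print('yaw',np.degrees(np.arctan2(x[1],x[0])),'C',c,'spot',c-.066*x+.05*y, 'stud seen',onz(t,(318,238.5),.063),onz(s,(323,266),.063))
# rack/stand
def cp(x,y,x0,y0):return ((x+.5)/4-.5+x0,(y+.5)/4-.5+y0)
rk=[onz(t,cp(u-400,v,420,235),.05)[:2] for u,v in((515,18),(636,55),(578,305),(450,285))]
print('rack',np.round(rk,3).tolist(),np.mean(rk[:2],0))
st=[onz(t,cp(u,v-300,165,230),.075)[:2] for u,v in((80,360),(216,396),(178,530),(40,490))]
print('stand',np.round(st,3).tolist(),np.mean(st,0),np.linalg.norm(np.diff(st,axis=0),axis=1))
print('pen rear', onz(t,cp(123,140,165,230),.161),onz(s,(478,195),.161))
print('caps',onz(s,(150,212),.1),onz(s,(131,246),.1),onz(t,(455.5,290),.1),onz(t,(462,258),.1))
# hover pose helper
st=robot.read_state();print(st['t'])
```

```text
(array([ 0.67845769, -0.01140995,  0.10675187]), np.float64(0.0019121947981890213)) (array([ 0.65942673, -0.08898995,  0.10816568]), np.float64(0.0020006129243336306))
[ 0.67746405 -0.01043959  0.11      ] [ 0.6805064  -0.01231125  0.11      ]
[ 0.65881282 -0.08785728  0.11      ] [ 0.66064065 -0.08974994  0.11      ]
sep 0.07978730161669416
yaw -13.96758141551374 C [ 0.63053869 -0.0404346   0.11      ] spot [0.57855879 0.02401763 0.11      ] stud seen [0.57922661 0.02392438 0.063     ] [0.58098622 0.0239418  0.063     ]
rack [[0.6, -0.282], [0.582, -0.355], [0.433, -0.322], [0.441, -0.248]] [ 0.59077227 -0.3187184 ]
stand [[0.543, 0.33], [0.527, 0.249], [0.449, 0.262], [0.467, 0.344]] [0.49648397 0.2962201 ] [0.08272727 0.07931387 0.08361412]
pen rear [0.48626491 0.27725958 0.161     ] [0.50338231 0.29320635 0.161     ]
caps [ 0.48105662 -0.29239706  0.1       ] [ 0.56059568 -0.30925962  0.1       ] [ 0.47420334 -0.28890218  0.1       ] [ 0.54717184 -0.30258929  0.1       ]
0.25
```

Shaker: yaw ≈ -14°, and the bore separation of 79.8 mm matches the 80 mm expected. The spot predicted from the bores agrees with the stud as seen. Next I'll hover over the rack with the tool x axis at about -13°.

```bash
python3 -m handwheel '{"xyz":[[0.0332,-0.0078,0],[0.0332,-0.0078,0],[0.0332,-0.0078,0],[0.0332,-0.0078,0],[0.0332,-0.0078,0],[0.0332,-0.0078,0],[0.0332,-0.0078,0],[0.0332,-0.0078,0],[0.0332,-0.0078,0],[0.0332,-0.0078,0],[0,0,0],[0,0,0],[0,0,0],[0,0,0],[0,0,0],[0,0,0],[0,0,0],[0,0,0]],"rot":[[0,0,0],[0,0,0],[0,0,0],[0,0,0],[0,0,0],[0,0,0],[0,0,0],[0,0,0],[0,0,0],[0,0,0],[0,0,6.5],[0,0,6.5],[0,0,6.5],[0,0,6.5],[0,0,6.5],[0,0,6.5],[0,0,0],[0,0,0]],"fingers":[0.085,0.085,0.085,0.085,0.085,0.085,0.085,0.085,0.085,0.085,0.085,0.085,0.085,0.085,0.085,0.085,0.085,0.085]}'
python3 - <<'E'
from h import *
f=grab('wrist','w1.png');s=robot.read_state();print(s['t'],s['tcp_pos'],R.from_quat(s['ee_rot']).as_euler('ZYX',degrees=True))
for p in([.478,-.29,.1],[.558,-.308,.1]):print(proj(f,p))
g=f['frame'];g=np.clip((g/255.)**.5*300,0,255).astype(np.uint8);cv2.imwrite('pics/w1b.png',g)
E
```

```text
t: 1.75
tcp_pos: [0.5291, -0.2875, 0.2996]
ee_rot: [0.992, -0.127, -0.002, -0.002]
ft_force: [-0.7, 0.4, -0.1]
gripper_width: 0.085
1.8 [ 0.52908981 -0.28756356  0.29961212] [ -14.61609706    0.22010716 -179.84047185]
[342.6661925  283.15564031]
[340.6811866  178.56516368]
```

View pics/w1b.png

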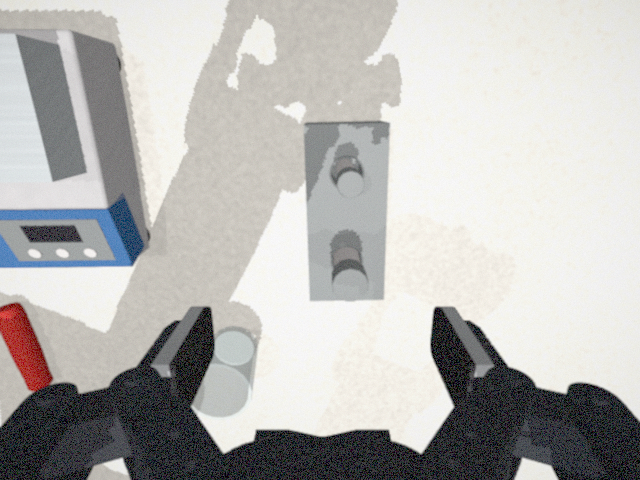

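Wrist view: cap tops at ≈(350,183) for the narrow tube and (349,278) for the wide. The beaker is at lower left with its rim at ≈(235,345), near the left finger. I'll refine the cap centres and check clearance to the beaker.

Run:
```python
from h import *
f=grab('wrist');g=cv2.cvtColor(f['frame'],cv2.COLOR_BGR2GRAY)
for n,(x,y,r0) in dict(nar=(350,183,14),wid=(349,278,20)).items():
    roi=cv2.GaussianBlur(g,(3,3),0)[y-26:y+26,x-26:x+26]
    exp=379*{'nar':.010,'wid':.0145}[n]/.28
    c=cv2.HoughCircles(cv2.resize(roi,None,fx=4,fy=4,interpolation=cv2.INTER_CUBIC),cv2.HOUGH_GRADIENT,1,20,param1=60,param2=10,minRadius=int(4*exp*.8),maxRadius=int(4*exp*1.25))
    print(n,exp)
    for q in c[0][:3]:
        u=((q[0]+.5)/4-.5+x-26,(q[1]+.5)/4-.5+y-26);print(u,q[2]/4,onz(f,u,.1))
for k,c in dict(tl=(305,122),tr=(389,122),br=(384,299),bl=(310,299)).items():print(k,onz(f,c,.05))
print('beaker',onz(f,(235,345),.075),onz(f,(225,393),.0))
cr=cv2.resize(f['frame'][140:320,290:410],None,fx=3,fy=3);cv2.imwrite('pics/c2.png',np.clip((cr/255.)**.5*300,0,255).astype(np.uint8))
```

```text
nar 13.535714285714285
(np.float32(350.5), np.float32(184.25)) 13.425 [ 0.55227317 -0.31384271  0.1       ]
wid 19.626785714285717
(np.float32(355.0), np.float32(276.25)) 23.8 [ 0.4813383  -0.30065832  0.1       ]
(np.float32(350.0), np.float32(285.0)) 17.05 [ 0.47503366 -0.29518599  0.1       ]
(np.float32(349.5), np.float32(277.25)) 23.775 [ 0.48158078 -0.29634068  0.1       ]
tl [ 0.60039934 -0.29103854  0.05      ]
tr [ 0.58327307 -0.35633245  0.05      ]
br [ 0.42830617 -0.32021303  0.05      ]
bl [ 0.44568084 -0.25305769  0.05      ]
beaker [ 0.43073859 -0.17976618  0.075     ] [ 0.32572241 -0.11426862  0.        ]
```

View pics/c2.png

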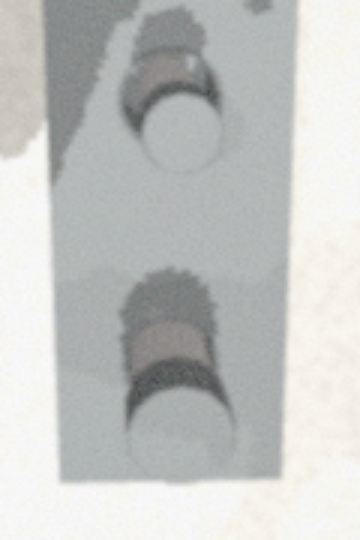

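```bash
python3 -m handwheel '{"xyz":[[0.0146,0.0098,0],[0.0146,0.0098,0],[0,0,0],[0,0,0.03],[0,0,0.03],[0,0,0.025],[0,0,0]],"rot":[[0,0,0],[0,0,0],[0,0,0],[0,0,0],[0,0,0],[0,0,0],[0,0,0]],"fingers":[0.06,0.06,0.06,0.06,0.06,0.06,0.06]}'
python3 - <<'E'
from h import *
s=robot.read_state();A=R.from_quat(s['ee_rot']).as_matrix();print(s['t'],s['joints'])
for n,p in dict(nar=[.5523,-.3138,.141],wid=[.475,-.2952,.141]).items():print(n,A.T@(np.array(p)-s['tcp_pos']))
t=grab('top');sc=grab('scene')
print('beaker',onz(sc,(238,208),0),onz(sc,(236,185),.075),onz(t,(386,330),0),onz(t,(391,326),.075))
E
```

```text
t: 2.43
tcp_pos: [0.553, -0.3145, 0.2147]
ee_rot: [0.993, -0.121, 0.0, -0.0]
ft_force: [0.5, 0.3, -0.3]
gripper_width: 0.0602
2.4333 [-7.06980559e-01  3.89432624e-01  1.49882384e+00  1.00772427e-03
  1.25297754e+00  1.10604758e+00]
nar [-0.00094179 -0.00042443  0.07366936]
wid [-8.04464174e-02  8.55441402e-05  7.36094073e-02]
beaker [ 0.37964983 -0.15173265  0.        ] [ 0.38630296 -0.14633521  0.075     ] [ 0.38165709 -0.14938177  0.        ] [ 0.38820217 -0.15155548  0.075     ]
```

```bash
python3 -m handwheel '{"xyz":[[-0.001,0,0.03],[0,0,0.03],[0,0,0.0135],[0,0,0],[0,0,0],[0,0,0],[0,0,0],[0,0,0],[0,0,0],[0,0,0],[0,0,0]],"rot":[[0,0,0],[0,0,0],[0,0,0],[0,0,0],[0,0,0],[0,0,0],[0,0,0],[0,0,0],[0,0,0],[0,0,0],[0,0,0]],"fingers":[0.06,0.06,0.06,0.06,0.01,0.01,0.01,0.01,0.01,0.01,0.01]}'
```

```text
t: 3.45
tcp_pos: [0.5635, -0.3229, 0.1683]
ee_rot: [0.993, -0.119, 0.018, 0.011]
ft_force: [-0.3, -1.3, 0.3]
gripper_width: 0.0116
```

Run:
```python
from h import *
f=grab('wrist');s=robot.read_state();print(s)
a=f['frame'];b=grab('scene')['frame'][170:320,80:280]
b=cv2.resize(b,(640,480),interpolation=cv2.INTER_CUBIC)
o=np.hstack([cv2.resize(a,(400,300)),cv2.resize(b,(400,300))])
cv2.imwrite('pics/w2.png',np.clip((o/255.)**.5*300,0,255).astype(np.uint8))
```

```text
{'t': 3.5, 'joints': array([-7.06460053e-01,  4.50443983e-01,  1.51672965e+00,  1.16397498e-03,
        1.13166347e+00,  1.10304200e+00]), 'dq': array([-0.00099194,  0.00544681,  0.00186198, -0.00025392, -0.00239257,
        0.00122527]), 'joint_efforts': array([ 6.08043032e-03, -4.79654825e+01, -3.02260387e+01,  9.18883597e-04,
       -1.33735430e-01, -2.96004700e-04]), 'tcp_pos': array([ 0.56349977, -0.32293849,  0.16823331]), 'ee_rot': array([ 0.99263074, -0.11927691,  0.01809131,  0.01139856]), 'ft_force': array([ 1.35462735, -0.15137912,  0.609444  ]), 'ft_torque': array([ 0.02167834,  0.01070665, -0.06700805]), 'gripper_width': 0.012137665452804048}
```

View pics/w2.png

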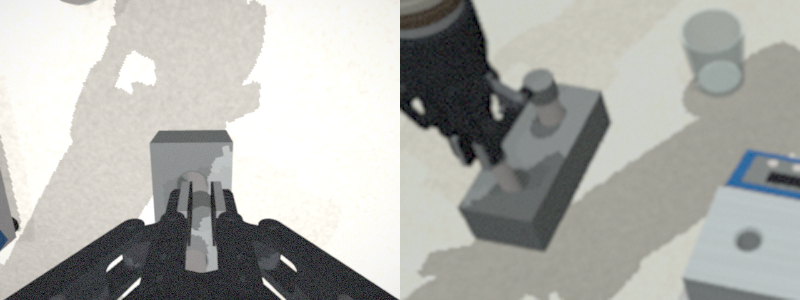

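The grasp failed: the width is 12 mm and the tool drifted to z = 0.168. In the view, the pads have pinched off-centre on the narrow tube. I'll open, raise and look again.

```bash
python3 -m handwheel '{"xyz":[[0,0,0],[0,0,0],[0,0,0],[0,0,-0.03],[0,0,-0.03],[0,0,-0.03],[0,0,0]],"rot":[[0,0,0],[0,0,0],[0,0,0],[0,0,0],[0,0,0],[0,0,0],[0,0,0]],"fingers":[0.06,0.06,0.06,0.06,0.06,0.06,0.06]}'
python3 - <<'E'
from h import *
f=grab('wrist');s=robot.read_state();print(R.from_quat(s['ee_rot']).as_euler('ZYX',degrees=True))
a=f['frame'];b=grab('scene')['frame'][170:320,80:280]
b=cv2.resize(b,(640,480),interpolation=cv2.INTER_CUBIC)
o=np.hstack([cv2.resize(a,(400,300)),cv2.resize(b,(400,300))])
o=np.vstack([o,cv2.resize(a[100:310,180:460],(800,600))[:300]])
cv2.imwrite('pics/w3.png',np.clip((o/255.)**.5*300,0,255).astype(np.uint8))
for p in([.475,-.2952,.1],[.5523,-.3138,.1]):print(proj(f,p))
E
```

```text
t: 4.13
tcp_pos: [0.5587, -0.3191, 0.2569]
ee_rot: [0.993, -0.119, 0.014, 0.009]
ft_force: [0.7, 0.2, 1.8]
gripper_width: 0.0602
[-13.70782683  -1.51190225 179.30511393]
[314.49657772 368.24063585]
[313.29701335 261.64753514]
```

View pics/w3.png

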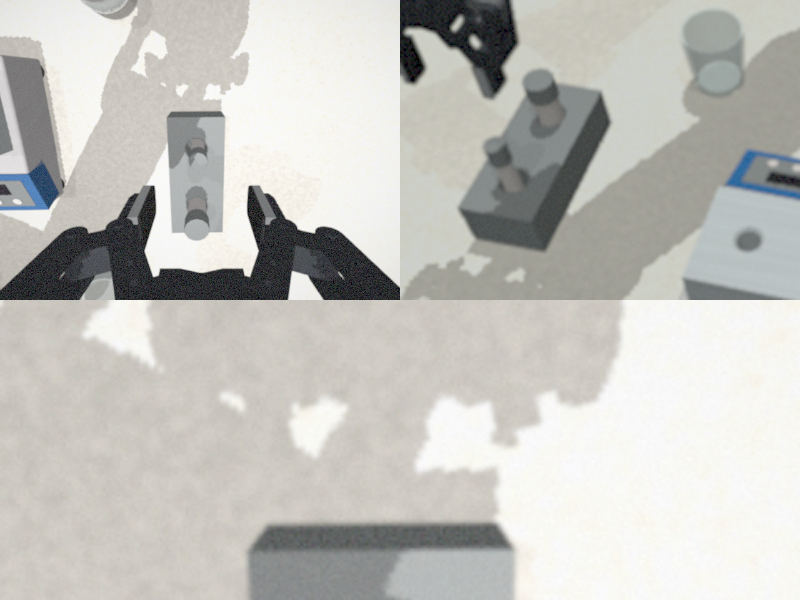

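Scene crop: the narrow tube still stands in its hole, now about 5 mm further in +x, with its cap at wrist px ≈(317,253). I'll add a helper that gives the tool-frame offset, then descend in checked steps.

```bash
cat >> h.py <<'E'
def off(p,yaw=-13.7,tilt=0):
    "tool-frame shift (mm) and turn (deg) to TCP p; tilt about tool y"
    s=robot.read_state();A=R.from_quat(s['ee_rot'])
    T=R.from_euler('Z',yaw,degrees=True)*R.from_euler('x',180,degrees=True)*R.from_euler('y',tilt,degrees=True)
    print('t',s['t'],'d mm',(1e3*A.inv().apply(np.array(p)-s['tcp_pos'])).round(1),'rot',(A.inv()*T).as_rotvec(degrees=True).round(2),'F',s['ft_force'].round(1),'w',s['gripper_width'].round(4))
def hough(f,x,y,r,h=30):
    g=cv2.GaussianBlur(cv2.cvtColor(f['frame'],cv2.COLOR_BGR2GRAY),(3,3),0)[y-h:y+h,x-h:x+h]
    c=cv2.HoughCircles(cv2.resize(g,None,fx=4,fy=4,interpolation=cv2.INTER_CUBIC),cv2.HOUGH_GRADIENT,1,12,param1=60,param2=8,minRadius=int(4*r*.85),maxRadius=int(4*r*1.15))
    return [((q[0]+.5)/4-.5+x-h,(q[1]+.5)/4-.5+y-h,q[2]/4) for q in c[0][:3]] if c is not None else []
E
python3 - <<'E'
from h import *
f=grab('wrist')
for n,x,y,r in(('nar',317,253,379*.01/.22),('wid',315,370,379*.0145/.24)):
    print(r)
    for q in hough(f,x,y,r):print(n,np.round(q,1),onz(f,q[:2],.1).round(4))
off([.5523,-.3138,.20])
E
python3 -m handwheel '{"xyz":[[0,0,0]],"rot":[[0,0,0]],"fingers":[0.06]}'
```

```text
17.227272727272727
nar [322.5 265.8  16.9] [ 0.5477 -0.3172  0.1   ]
nar [321.8 262.8  15. ] [ 0.5498 -0.3173  0.1   ]
nar [325.5 265.   16.2] [ 0.5477 -0.3192  0.1   ]
22.89791666666667
wid [316.2 364.5  21.5] [ 0.4786 -0.2959  0.1   ]
wid [316.5 372.2  21.3] [ 0.4725 -0.2946  0.1   ]
wid [316.  361.5  23.8] [ 0.4809 -0.2963  0.1   ]
t: 4.37
tcp_pos: [0.5559, -0.3169, 0.2478]
ee_rot: [0.993, -0.119, 0.008, 0.005]
ft_force: [0.5, 0.3, -0.2]
gripper_width: 0.06Traceback (most recent call last):
  File "<stdin>", line 6, in <module>
  File "h.py", line 28, in off
    print('t',s['t'],'d mm',(1e3*A.inv().apply(np.array(p)-s['tcp_pos'])).round(1),'rot',(A.inv()*T).as_rotvec(degrees=True).round(2),'F',s['ft_force'].round(1),'w',s['gripper_width'].round(4))
                                                                                                                                                                     ^^^^^^^^^^^^^^^^^^^^^^^^
AttributeError: 'float' object has no attribute 'round'
```

```bash
sed -i "s/s\['gripper_width'\].round(4)/s['gripper_width']/" h.py
for i in 1 2 3; do python3 -m handwheel '{"xyz":[[0,0,0]],"rot":[[0,0,0]],"fingers":[0.06]}' | head -3; python3 -c "
from h import *
s=robot.read_state();print(s['joints'].round(4),s['dq'].round(3))"; done
python3 - <<'E'
from h import *
off([.5523,-.3138,.20])
E
```

```text
t: 4.45
tcp_pos: [0.5555, -0.3165, 0.2463]
ee_rot: [0.993, -0.119, 0.007, 0.004]
[-7.0700e-01  3.5750e-01  1.4747e+00  1.1000e-03  1.2927e+00  1.1031e+00] [-0.001  0.016  0.021  0.002 -0.003  0.001]
t: 4.53
tcp_pos: [0.555, -0.3162, 0.2449]
ee_rot: [0.993, -0.12, 0.006, 0.004]
[-7.0700e-01  3.5870e-01  1.4761e+00  1.1000e-03  1.2925e+00  1.1031e+00] [-0.     0.013  0.015  0.001 -0.002  0.001]
t: 4.62
tcp_pos: [0.5547, -0.3159, 0.2436]
ee_rot: [0.993, -0.12, 0.005, 0.003]
[-7.0700e-01  3.5980e-01  1.4771e+00  1.1000e-03  1.2924e+00  1.1031e+00] [ 0.     0.012  0.011 -0.001 -0.003 -0.   ]
t 4.6167 d mm [-3.3 -1.6 43.6] rot [ 0.26 -0.65 -0.03] F [ 0.5 -0.1  0.1] w 0.059764836722720226
```

```bash
python3 -m handwheel '{"xyz":[[-0.0033,-0.0016,0.01],[0,0,0.015],[0,0,0.015],[0,0,0],[0,0,0]],"rot":[[0.26,-0.65,0],[0,0,0],[0,0,0],[0,0,0],[0,0,0]],"fingers":[0.06,0.06,0.06,0.06,0.06]}'
python3 - <<'E'
from h import *
off([.5523,-.3138,.141])
f=grab('wrist');print(proj(f,[.5523,-.3138,.1]))
off([.5523,-.3138,.141])
cr=cv2.resize(f['frame'][180:480,120:520],(800,600));cv2.imwrite('pics/c3.png',np.clip((cr/255.)**.5*300,0,255).astype(np.uint8))
E
```

```text
t: 5.03
tcp_pos: [0.5505, -0.3124, 0.1982]
ee_rot: [0.993, -0.12, -0.003, -0.002]
ft_force: [-0.2, -0.8, 1.0]
gripper_width: 0.0603
t 5.0333 d mm [ 2.4  1.1 57.2] rot [-0.15  0.34 -0.03] F [-0.2 -0.8  1. ] w 0.060295653139843856
[324.68187689 279.32241446]
t 5.0833 d mm [ 2.8  1.2 56.8] rot [-0.18  0.39 -0.03] F [-0.5  0.1 -1.1] w 0.05991716638183182
```

View pics/c3.png

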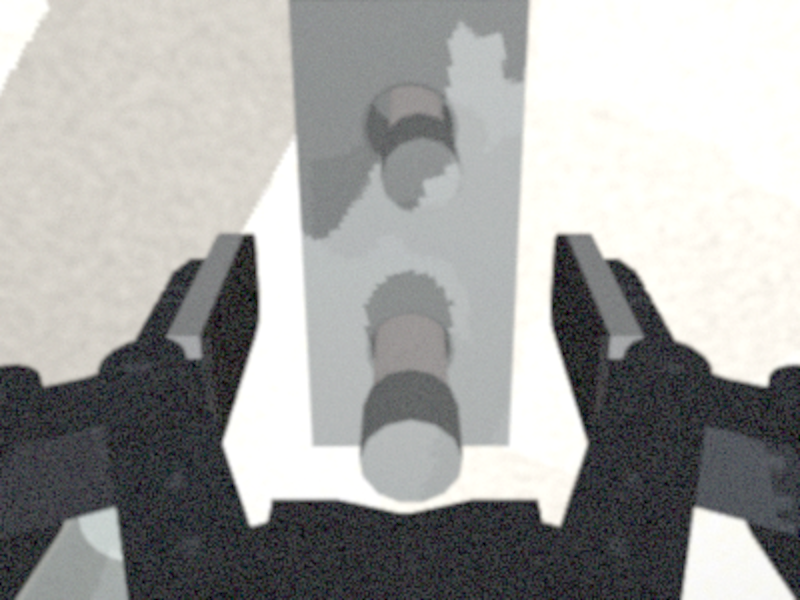

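Enlarged wrist view: narrow cap top ≈ px (330,266), wide cap top ≈ px (325.5,410), pads open on either side. I'll triangulate both against the first wrist view to check the heights I assumed.

Run:
```python
from h import *
f=grab('wrist');off([.5523,-.3138,.141])
T=np.eye(4);T[:3,:3]=R.from_euler('ZYX',[-14.616,.220,-179.84],degrees=True).as_matrix();T[:3,3]=[.52909,-.28756,.29961]
M=T@np.array(f['T_tool_cam']);g=dict(f);g['o'],g['A']=M[:3,3],M[:3,:3]
def tri(f1,a,f2,b):
    d1,d2=ray(f1,a),ray(f2,b);x=np.linalg.lstsq(np.c_[d1,-d2],f2['o']-f1['o'],rcond=None)[0]
    p,q=f1['o']+x[0]*d1,f2['o']+x[1]*d2;return ((p+q)/2).round(4),np.linalg.norm(p-q).round(4)
print('wide',tri(g,(349.8,285.2),f,(325.5,410)),onz(f,(325.5,410),.1))
print('nar',tri(g,(350.3,184.3),f,(330,266.5)),onz(f,(330,266.5),.1))
t=grab('top');s=grab('scene')
def crop(im,x,y,w,h,k=5):
    c=cv2.resize(im[y:y+h,x:x+w],None,fx=k,fy=k,interpolation=cv2.INTER_CUBIC)
    return np.clip((c/255.)**.5*300,0,255).astype(np.uint8)
cv2.imwrite('pics/c4.png',np.hstack([crop(s['frame'],100,190,80,110),crop(t['frame'],425,235,80,110)]))
```

```text
t 5.1333 d mm [ 2.4  1.  57.7] rot [-0.14  0.32 -0.03] F [-0.7  0.6  0.1] w 0.06017616426187391
wide (array([ 0.4738, -0.2949,  0.0977]), np.float64(0.0001)) [ 0.47582818 -0.29548969  0.1       ]
nar (array([ 0.5462, -0.3147,  0.0718]), np.float64(0.001)) [ 0.55803797 -0.31760666  0.1       ]
```

View pics/c4.png

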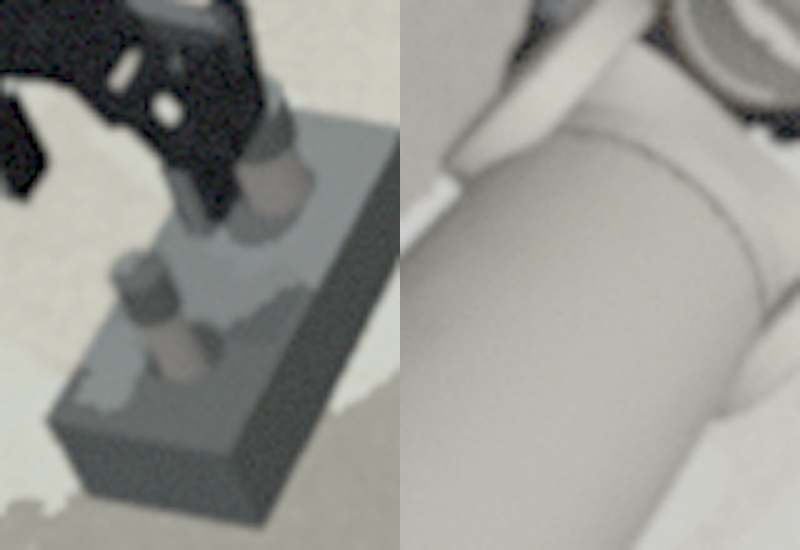

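The wide cap triangulates to z = 0.098, against 0.100 assumed, so that point holds. The narrow tube has slid within its loose hole to about (0.5575, -0.3172), and it is still upright in the scene crop. I'll descend slowly onto it.

```bash
python3 -m handwheel '{"xyz":[[0.004,0.0015,0.005],[0.004,0.001,0.01],[0,0.001,0.01],[0,0,0.01],[0,0,0.005]],"rot":[[-0.1,0.3,0],[0,0,0],[0,0,0],[0,0,0],[0,0,0]],"fingers":[0.06,0.06,0.06,0.06,0.06]}'
python3 - <<'E'
from h import *
off([.5575,-.3172,.141])
E
python3 -m handwheel '{"xyz":[[0,0,0]],"rot":[[0,0,0]],"fingers":[0.06]}'
python3 - <<'E'
from h import *
off([.5575,-.3172,.141])
E
```

```text
t: 5.65
tcp_pos: [0.5609, -0.3205, 0.1605]
ee_rot: [0.993, -0.119, 0.005, 0.003]
ft_force: [-0.5, 1.2, -0.9]
gripper_width: 0.0601
t 5.65 d mm [-4.3 -2.5 19.5] rot [ 0.24 -0.57 -0.03] F [-0.5  1.2 -0.9] w 0.06007196587987223
t: 5.73
tcp_pos: [0.5601, -0.3199, 0.1582]
ee_rot: [0.993, -0.12, 0.003, 0.002]
ft_force: [0.2, 1.3, 0.0]
gripper_width: 0.0599
t 5.7333 d mm [-3.3 -2.1 17.2] rot [ 0.16 -0.4  -0.03] F [0.2 1.3 0. ] w 0.05986047914085742
```

```bash
python3 -m handwheel '{"xyz":[[-0.002,-0.001,0.004],[0,-0.001,0.004],[0,0,0.003],[0,0,0.002],[0,0,0],[0,0,0]],"rot":[[0.1,-0.3,0],[0,0,0],[0,0,0],[0,0,0],[0,0,0],[0,0,0]],"fingers":[0.06,0.06,0.06,0.06,0.06,0.06]}'
python3 - <<'E'
from h import *
off([.5575,-.3172,.141])
f=grab('wrist');cv2.imwrite('pics/w5.png',f['frame']);print(hough(f,330,320,24,60))
off([.5575,-.3172,.141])
E
```

```text
t: 6.23
tcp_pos: [0.5581, -0.3168, 0.1429]
ee_rot: [0.993, -0.119, -0.0, -0.0]
ft_force: [0.5, -0.6, 1.5]
gripper_width: 0.06
t 6.2333 d mm [-0.5  0.5  1.9] rot [ 0.    0.03 -0.03] F [ 0.5 -0.6  1.5] w 0.059981662846802695
[]
t 6.2833 d mm [-0.5  0.5  2. ] rot [ 0.01  0.02 -0.03] F [0.3 0.2 0.4] w 0.06029620441752145
```

Stable and on target. Closing with zero rows.

```bash
python3 -m handwheel '{"xyz":[[0,0,0.001],[0,0,0],[0,0,0],[0,0,0],[0,0,0]],"rot":[[0,0,0],[0,0,0],[0,0,0],[0,0,0],[0,0,0]],"fingers":[0.01,0.01,0.01,0.01,0.01]}'
python3 - <<'E'
from h import *
off([.5575,-.3172,.141])
E
```

```text
t: 6.7
tcp_pos: [0.5588, -0.3174, 0.1434]
ee_rot: [0.993, -0.12, 0.001, 0.001]
ft_force: [0.2, -0.7, 0.4]
gripper_width: 0.0184
t 6.7 d mm [-1.3  0.1  2.4] rot [ 0.07 -0.11 -0.03] F [ 0.2 -0.7  0.4] w 0.018395226212499206
```

```bash
python3 -m handwheel '{"xyz":[[0,0,0],[0,0,-0.004],[0,0,-0.008],[0,0,-0.012],[0,0,-0.015],[0,0,-0.015],[0,0,-0.015],[0,0,-0.012],[0,0,-0.008],[0,0,-0.004],[0,0,0],[0,0,0]],"rot":[[0,0,0],[0,0,0],[0,0,0],[0,0,0],[0,0,0],[0,0,0],[0,0,0],[0,0,0],[0,0,0],[0,0,0],[0,0,0],[0,0,0]],"fingers":[0.01,0.01,0.01,0.01,0.01,0.01,0.01,0.01,0.01,0.01,0.01,0.01]}'
python3 - <<'E'
from h import *
f=grab('wrist');s=grab('scene')
off([.66,-.0888,.25],-14)
a=cv2.resize(f['frame'],(400,300));b=cv2.resize(s['frame'][140:290,60:260],(400,300),interpolation=cv2.INTER_CUBIC)
cv2.imwrite('pics/w6.png',np.clip((np.hstack([a,b])/255.)**.5*300,0,255).astype(np.uint8))
E
```

```text
t: 7.7
tcp_pos: [0.559, -0.3176, 0.2485]
ee_rot: [0.993, -0.119, 0.003, 0.002]
ft_force: [-0.8, -0.8, -0.6]
gripper_width: 0.0183
t 7.8 d mm [  44.1 -246.1   -2.7] rot [ 0.15 -0.28  0.27] F [1.1 0.9 0.3] w 0.018314173946389276
```

View pics/w6.png

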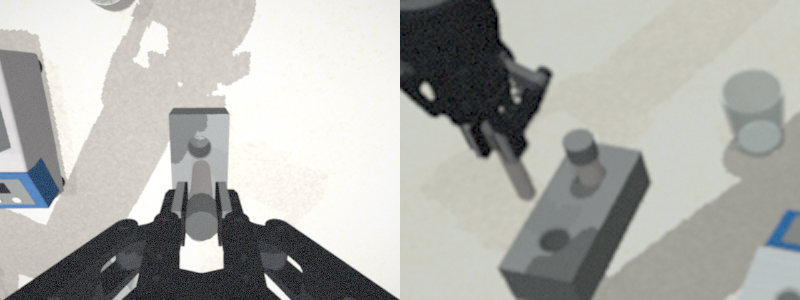

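The narrow tube is held, and its rack hole is empty in the scene crop. I'll check its tilt numerically by fitting the barrel axis from the two views' masks.

```bash
cat >> h.py <<'E'
def axis(P,segs):
    "segs: list of (frame,(u,v)a,(u,v)b) image lines of one axis -> direction, via plane intersection"
    n=[np.cross(ray(f,a),ray(f,b)) for f,a,b in segs]; d=np.cross(n[0],n[1]); d/=np.linalg.norm(d); return d*np.sign(d[2])
def barrel(f,box,tag):
    "brown barrel mask in box -> main-axis line ends"
    x0,y0,x1,y1=box; c=cv2.GaussianBlur(f['frame'],(3,3),0)[y0:y1,x0:x1].astype(int)
    m=((c[...,2]-c[...,0]>f.get('th',8))&(c.sum(2)/3<f.get('mx',110))).astype(np.uint8)
    m=cv2.morphologyEx(m,cv2.MORPH_OPEN,np.ones((3,3)))
    n,l,st,_=cv2.connectedComponentsWithStats(m)
    if n<2: print(tag,'none'); return None
    i=1+np.argmax(st[1:,4]); pts=np.argwhere(l==i)[:,::-1].astype(np.float32)
    vx,vy,cx,cy=cv2.fitLine(pts,cv2.DIST_L2,0,.01,.01).ravel()
    t=(pts-[cx,cy])@np.array([vx,vy]); e=[np.array([cx+x0+k*vx,cy+y0+k*vy]) for k in(t.min(),t.max())]
    print(tag,st[i],'ends',e[0].round(1),e[1].round(1),'width',(st[i,4]/(np.ptp(t)+1)).round(1)); return e
E
python3 - <<'E'
from h import *
f=grab('wrist');s=grab('scene');st=robot.read_state();A=R.from_quat(st['ee_rot']).as_matrix()
P=lambda z:np.array(st['tcp_pos'])+A@[0,0,z]
for q,n in((f,'w'),(s,'s')):print(n,'exp cap-bottom,foot',proj(q,P(.0654)).round(1),proj(q,P(.1334)).round(1))
print(f['frame'][280:320:8,320],s['frame'][222:240:4,118:128:3].tolist())
e1=barrel(f,(280,230,360,330),'w');e2=barrel(s,(95,195,140,250),'s')
if e1 is not None and e2 is not None:
    d=axis(None,[(f,*e1),(s,*e2)]);print('axis in tool',A.T@d,'deg',np.degrees(np.arccos(d[2])))
E
```

```text
w exp cap-bottom,foot [321.9 320. ] [322.1 257.6]
s exp cap-bottom,foot [111.3 213.6] [123.9 240.3]
[[58 56 61]
 [63 61 64]
 [60 59 64]
 [59 61 63]
 [30 26 26]] [[[32, 33, 33], [38, 40, 42], [107, 118, 117], [105, 117, 118]], [[39, 41, 41], [34, 36, 36], [75, 82, 82], [110, 122, 120]], [[41, 42, 43], [38, 39, 40], [33, 34, 35], [96, 108, 109]], [[50, 54, 56], [39, 41, 42], [37, 37, 39], [46, 51, 51]], [[90, 100, 103], [45, 47, 47], [39, 41, 42], [63, 69, 69]]]
w none
s [  0  21  24  29 496] ends [ 98.4 214.8] [108.9 243.1] width 15.8
```

```bash
python3 -m handwheel '{"xyz":[[0,0,-0.005],[0,-0.01,-0.01],[0,-0.02,-0.008],[-0.001,-0.025,0],[-0.001,-0.028,0],[-0.001,-0.028,0],[-0.001,-0.028,0],[-0.001,-0.028,0],[-0.001,-0.028,0],[-0.001,-0.028,0],[0,-0.025,0],[0,-0.02,0],[0,-0.012,0],[0,-0.006,0],[0,0,0],[0,0,0],[0,0,0]],"rot":[[0,0,0],[0,0,0],[0,0,0],[0,0,0],[0,0,0],[0,0,0],[0,0,0],[0,0,0],[0,0,0],[0,0,0],[0,0,0],[0,0,0],[0,0,0],[0,0,0],[0,0,0],[0,0,0],[0,0,0]],"fingers":[0.01,0.01,0.01,0.01,0.01,0.01,0.01,0.01,0.01,0.01,0.01,0.01,0.01,0.01,0.01,0.01,0.01]}'
python3 - <<'E'
from h import *
off([.6205,-.038,.27],-14)
f=grab('wrist','w7.png')
for n,p,r in(('N',[.6597,-.0888,.11],.010),('W',[.679,-.0114,.11],.014)):
    u=proj(f,p);z=(f['A'].T@(np.array(p)-f['o']))[2];rr=379*r/z
    print(n,u.round(1),rr.round(1))
    for R0 in(rr,rr*(r+.0025)/r):
        for q in hough(f,int(u[0]),int(u[1]),R0,36):print('  ',np.round(q,1),onz(f,q[:2],.11).round(4))
off([.6205,-.038,.27],-14)
E
```

```text
t: 9.32
tcp_pos: [0.6222, -0.0181, 0.2787]
ee_rot: [0.993, -0.12, 0.003, -0.0]
ft_force: [-0.2, -0.0, 0.0]
gripper_width: 0.018
t 9.3167 d mm [ 3.1 19.7  8.7] rot [-0.05 -0.32  0.23] F [-0.2 -0.   0. ] w 0.018037897047299644
N [419.1 157.4] 16.1
   [417.5 155.5  15.6] [ 0.6611 -0.088   0.11  ]
   [418.  158.5  18.4] [ 0.6592 -0.088   0.11  ]
   [414.5 153.8  18.4] [ 0.6626 -0.0864  0.11  ]
   [416.  155.   17.2] [ 0.6616 -0.0872  0.11  ]
   [418.8 158.5  17.7] [ 0.6591 -0.0885  0.11  ]
   [411.8 155.8  21.4] [ 0.6618 -0.0845  0.11  ]
W [290.2 157. ] 22.6
   [260.8 159.8  27.7] [0.6817 0.0068 0.11  ]
t 9.3667 d mm [ 3.  19.4  8.7] rot [-0.05 -0.32  0.2 ] F [-0.9  0.7 -0.7] w 0.018295902101839276
```

```bash
python3 -m handwheel '{"xyz":[[0.006,0.006,0.002],[0.012,0.013,0.003],[0.014,0.015,0.004],[0.012,0.013,0.004],[0.006,0.008,0.003],[0.003,0.004,0.002],[0,0,0],[0,0,0]],"rot":[[0,-0.3,0],[0,0,0],[0,0,0],[0,0,0],[0,0,0],[0,0,0],[0,0,0],[0,0,0]],"fingers":[0.01,0.01,0.01,0.01,0.01,0.01,0.01,0.01]}'
python3 - <<'E'
from h import *
off([.661,-.0887,.2034],-14)
s=grab('scene');f=grab('wrist');st=robot.read_state();A=R.from_quat(st['ee_rot']).as_matrix()
P=lambda z:np.array(st['tcp_pos'])+A@[0,0,z]
print('exp foot w,s',proj(f,P(.1334)),proj(s,P(.1334)),'bore s',proj(s,[.66,-.0884,.11]))
a=cv2.resize(f['frame'][180:330,240:440],(400,300),interpolation=cv2.INTER_CUBIC);b=cv2.resize(s['frame'][190:340,180:380],(400,300),interpolation=cv2.INTER_CUBIC)
cv2.imwrite('pics/w8.png',np.clip((np.hstack([a,b])/255.)**.5*300,0,255).astype(np.uint8))
off([.661,-.0887,.2034],-14)
E
```

```text
t: 10.03
tcp_pos: [0.6605, -0.1004, 0.2586]
ee_rot: [0.992, -0.124, -0.001, 0.0]
ft_force: [-0.3, 0.9, 0.1]
gripper_width: 0.0183
t 10.0333 d mm [ -2.2 -11.5  55.2] rot [ 0.02  0.12 -0.29] F [-0.3  0.9  0.1] w 0.018305540376036187
exp foot w,s [321.40510243 257.61817708] [246.72651997 284.13420542] bore s [254.76996876 289.35398455]
t 10.1333 d mm [ -2.  -10.8  55.4] rot [ 0.03  0.1  -0.24] F [ 0.2 -0.2  0.1] w 0.017992447779641558
```

```bash
python3 -m handwheel '{"xyz":[[-0.001,-0.003,0],[-0.001,-0.003,0],[0,-0.002,0],[0,-0.001,0],[0,0,0],[0,0,0],[0,0,0]],"rot":[[0,0,-0.2],[0,0,0],[0,0,0],[0,0,0],[0,0,0],[0,0,0],[0,0,0]],"fingers":[0.01,0.01,0.01,0.01,0.01,0.01,0.01]}'
python3 - <<'E'
from h import *
off([.661,-.0887,.2034],-14)
s=grab('scene');st=robot.read_state();A=R.from_quat(st['ee_rot']).as_matrix()
P=lambda z:np.array(st['tcp_pos'])+A@[0,0,z]
u=proj(s,P(.1334));print(u)
x0,y0=int(u[0])-12,int(u[1])-22
g=cv2.cvtColor(s['frame'],cv2.COLOR_BGR2GRAY)[y0:y0+36,x0:x0+24]
print(x0,y0);print('\n'.join(' '.join('%3d'%v for v in r) for r in g[::2]))
off([.661,-.0887,.2034],-14)
E
```

```text
t: 10.72
tcp_pos: [0.6604, -0.0856, 0.2605]
ee_rot: [0.993, -0.12, -0.0, -0.0]
ft_force: [0.0, 0.4, 0.7]
gripper_width: 0.0183
t 10.7167 d mm [ 1.3  2.9 57.1] rot [-0.01  0.02  0.25] F [0.  0.4 0.7] w 0.018264205404059364
[255.58191089 283.55357207]
243 261
  3  12  22  33  39  46  44  46  44  42  35  24  26  35  36  30  20   9   6   5   7  13  19  18
 38  55  59  53  47  47  47  47  49  48  44  32  28  33  35  32  23  14   6   6   8  20  26  26
 58  61  61  61  58  51  48  48  48  49  46  36  28  32  35  34  30  27  23  17  17  19  18  19
 59  58  59  60  58  53  48  48  48  48  46  43  40  39  40  39  45  54  56  55  51  49  46  42
 59  60  60  60  59  55  49  47  48  49  48  48  46  45  43  42  52  64  67  68  68  69  69  66
 57  58  58  58  59  56  52  49  48  47  48  49  47  45  43  42  47  57  67  69  67  66  63  64
 58  58  57  59  57  57  51  50  47  48  49  47  47  46  44  43  43  52  62  63  63  62  59  61
 59  59  60  60  59  58  54  50  48  49  47  47  48  47  44  41  41  47  56  59  59  58  58  57
 59  58  59  57  59  58  56  51  46  48  49  48  47  48  47  44  41  46  5
[... 283 characters left out ...]
58  60  59  58  59  59  59
 68  67  68  66  63  58  55  55  54  51  53  52  52  52  53  56  59  59  59  59  60  58  59  60
 68  68  66  65  60  56  48  43  41  41  40  41  42  42  44  46  51  57  61  67  66  68  67  67
 67  69  67  61  54  46  40  39  39  40  40  41  41  42  41  41  43  50  59  64  67  68  67  67
 66  66  65  59  51  40  37  37  38  39  39  40  41  41  41  43  42  50  60  65  67  66  67  67
 67  66  66  64  57  47  38  38  38  39  40  40  42  42  43  47  51  58  66  68  67  68  68  67
 69  68  68  68  67  64  59  54  49  46  46  46  49  53  58  61  64  65  65  64  66  65  66  65
t 10.7667 d mm [ 1.3  2.9 57.1] rot [-0.01  0.02  0.25] F [-0.5  0.6  0.2] w 0.018387255157110774
```

The foot appears about 3 px off its expected place in the scene view and about 12 px off in the wrist view. Both fit the tube leaning ~4.5° toward tool -x, so I'll tilt the tool +4.5° about y to make it plumb.

```bash
python3 -m handwheel '{"xyz":[[-0.001,0.001,0],[-0.001,0.001,0],[-0.001,0.001,0],[0,0,0],[0,0,0],[0,0,0]],"rot":[[0,1.5,0.1],[0,1.5,0.1],[0,1.5,0],[0,0,0],[0,0,0],[0,0,0]],"fingers":[0.01,0.01,0.01,0.01,0.01,0.01]}'
python3 - <<'E'
from h import *
off([.6572,-.0877,.2034],-14,4.5)
s=grab('scene');f=grab('wrist');st=robot.read_state()
foot=np.array([.66,-.0884,st['tcp_pos'][2]-.1334])
print('exp foot w,s',proj(f,foot),proj(s,foot),'bore s',proj(s,[.66,-.0884,.11]),'w',proj(f,[.66,-.0884,.11]))
a=cv2.resize(f['frame'][180:330,222:422],(400,300),interpolation=cv2.INTER_CUBIC);b=cv2.resize(s['frame'][245:320,205:305],(400,300),interpolation=cv2.INTER_CUBIC)
cv2.imwrite('pics/w8.png',np.clip((np.hstack([a,b])/255.)**.5*300,0,255).astype(np.uint8))
E
```

```text
t: 11.27
tcp_pos: [0.6568, -0.0886, 0.2604]
ee_rot: [0.992, -0.122, 0.04, 0.005]
ft_force: [-0.9, -0.5, -0.1]
gripper_width: 0.0185
t 11.2667 d mm [-4.4 -1.  56.8] rot [-0.01 -0.11 -0.01] F [-0.9 -0.5 -0.1] w 0.01848181014332682
exp foot w,s [320.69742467 269.90473186] [253.79757081 283.42639465] bore s [254.76996876 289.35398455] w [320.82632649 261.01801856]
```

View pics/w8.png

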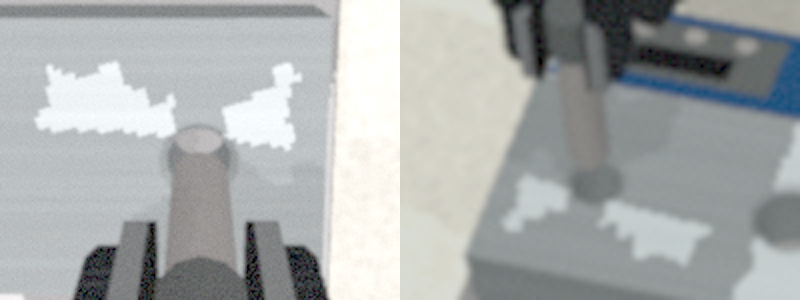

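Wrist crop: the foot's far edge (v≈256) and the bore ring (centre v≈260, u≈322) now line up as predicted. The scene crop shows the foot at (252.5,287) right above the bore at (254.5,291). Lowering in checked steps.

```bash
python3 -m handwheel '{"xyz":[[-0.0004,-0.0005,0.005],[-0.0005,-0.0005,0.007],[-0.0005,0,0.007],[-0.0005,0,0.007],[-0.0003,0,0.004],[0,0,0],[0,0,0]],"rot":[[0,0,0],[0,0,0],[0,0,0],[0,0,0],[0,0,0],[0,0,0],[0,0,0]],"fingers":[0.01,0.01,0.01,0.01,0.01,0.01,0.01]}'
python3 - <<'E'
from h import *
off([.6572,-.0877,.2034],-14,4.5)
E
```

```text
t: 11.95
tcp_pos: [0.6569, -0.0874, 0.2255]
ee_rot: [0.992, -0.122, 0.038, 0.005]
ft_force: [0.6, -0.6, -0.3]
gripper_width: 0.0184
t 11.95 d mm [-1.3  0.2 22.1] rot [-0.    0.14  0.  ] F [ 0.6 -0.6 -0.3] w 0.018400151780318043
```

Foot at about z = 0.092 in the bore with no contact force. Lowering the rest.

```bash
python3 -m handwheel '{"xyz":[[-0.0004,0,0.005],[-0.0004,0,0.006],[-0.0003,0,0.005],[-0.0002,0,0.003],[0,0,0.001],[0,0,0]],"rot":[[0,0,0],[0,0,0],[0,0,0],[0,0,0],[0,0,0],[0,0,0]],"fingers":[0.01,0.01,0.01,0.01,0.01,0.01]}'
python3 - <<'E'
from h import *
off([.6572,-.0877,.2034],-14,4.5)
E
```

```text
t: 12.45
tcp_pos: [0.6574, -0.0875, 0.2033]
ee_rot: [0.992, -0.122, 0.038, 0.005]
ft_force: [0.1, -0.6, 1.4]
gripper_width: 0.0179
t 12.45 d mm [-0.1  0.2 -0.1] rot [-0.01  0.1  -0.  ] F [ 0.1 -0.6  1.4] w 0.017943398709277792
```

```bash
python3 -m handwheel '{"xyz":[[0,0,0.0015],[0,0,0.0015],[0,0,0.001]],"rot":[[0,0,0],[0,0,0],[0,0,0]],"fingers":[0.01,0.01,0.01]}'; python3 -m handwheel '{"xyz":[[0,0,0],[0,0,0],[0,0,0],[0,0,0],[0,0,-0.004],[0,0,-0.01],[0,0,-0.015],[0,0,-0.02],[0,0,-0.02],[0,0,-0.015],[0,0,-0.01],[0,0,-0.005],[0,0,0],[0,0,0]],"rot":[[0,0,0],[0,0,0],[0,0,0],[0,0,0],[0,0,0],[0,0,0],[0,0,0],[0,0,0],[0,-1.5,0],[0,-1.5,0],[0,-1.5,0],[0,0,0],[0,0,0],[0,0,0]],"fingers":[0.05,0.05,0.05,0.05,0.05,0.05,0.05,0.05,0.05,0.05,0.05,0.05,0.05,0.05]}'
python3 - <<'E'
from h import *
off([.475,-.2952,.25],-13.7)
f=grab('wrist','w9.png')
for c in([.66,-.0884,.16],):
    u=proj(f,c);print(u,hough(f,int(u[0]),int(u[1]),379*.01/(f['A'].T@(np.array(c)-f['o']))[2],45))
E
```

```text
t: 12.7
tcp_pos: [0.6589, -0.0879, 0.2032]
ee_rot: [0.992, -0.122, 0.04, 0.005]
ft_force: [-3.6, 1.2, 3.6]
gripper_width: 0.0182
t: 13.87
tcp_pos: [0.6523, -0.0861, 0.3123]
ee_rot: [0.993, -0.122, 0.003, 0.0]
ft_force: [0.3, -0.2, -0.3]
gripper_width: 0.0499
t 13.8667 d mm [-121.9  245.7   61.6] rot [ 0.01 -0.33 -0.29] F [ 0.3 -0.2 -0.3] w 0.0499473377976439
[322.81849838 235.22750009] [(np.float32(321.5), np.float32(228.5), np.float32(15.65))]
```

```bash
python3 -m handwheel '{"xyz":[[-0.005,0.01,0],[-0.01,0.02,0],[-0.012,0.024,0],[-0.012,0.024,0],[-0.012,0.024,0.005],[-0.012,0.024,0.005],[-0.012,0.024,0.005],[-0.012,0.024,0.005],[-0.012,0.024,0.005],[-0.01,0.018,0.005],[-0.007,0.013,0.005],[-0.003,0.007,0.005],[0,0.002,0.003],[0,0,0],[0,0,0],[0,0,0]],"rot":[[0,0,0],[0,0,0],[0,0,0],[0,0,0],[0,0,0],[0,0,0],[0,0,0],[0,0,0],[0,0,0],[0,0,0],[0,0,0],[0,0,0],[0,0,0],[0,0,0],[0,0,0],[0,0,0]],"fingers":[0.065,0.065,0.065,0.065,0.065,0.065,0.065,0.065,0.065,0.065,0.065,0.065,0.065,0.065,0.065,0.065]}'
python3 - <<'E'
from h import *
off([.4745,-.295,.25],-13.7)
f=grab('wrist')
c=np.array([.4745,-.295,.1]);u=proj(f,c);r=379*.0145/(f['A'].T@(c-f['o']))[2];print(u,r)
for q in hough(f,int(u[0]),int(u[1]),r,45):print(np.round(q,1),onz(f,q[:2],.1))
s=grab('scene');print('narrow cap scene exp',proj(s,[.66,-.0884,.16]),hough(s,*[int(v) for v in proj(s,[.66,-.0884,.16])],8,16))
cv2.imwrite('pics/s9.png',s['frame'])
E
```

```text
t: 15.25
tcp_pos: [0.4589, -0.2957, 0.2517]
ee_rot: [0.993, -0.121, -0.007, -0.004]
ft_force: [0.4, 0.0, -0.0]
gripper_width: 0.0649
t 15.25 d mm [15.  -4.5  1.5] rot [-0.35  0.82 -0.25] F [ 0.4  0.  -0. ] w 0.06492967412345356
[316.40230606 220.05043817] 23.924411125179834
[298.8 224.2  26. ] [ 0.47448649 -0.28392247  0.1       ]
[316.2 224.8  26.2] [ 0.4716292  -0.29417428  0.1       ]
[293.8 226.2  24.8] [ 0.47398268 -0.280631    0.1       ]
narrow cap scene exp [251.79564554 271.23767167] [(np.float32(250.5), np.float32(277.5), np.float32(7.725)), (np.float32(254.0), np.float32(277.0), np.float32(8.25)), (np.float32(266.0), np.float32(281.25), np.float32(8.275))]
```

```bash
python3 -m handwheel '{"xyz":[[0.004,-0.001,0.005],[0.004,-0.001,0.012],[0.003,-0.001,0.015],[0.002,0,0.015],[0.001,0,0.012],[0,0,0.008],[0,0,0.004],[0,0,0],[0,0,0]],"rot":[[-0.2,0.4,0],[-0.1,0.4,0],[0,0,0],[0,0,0],[0,0,0],[0,0,0],[0,0,0],[0,0,0],[0,0,0]],"fingers":[0.065,0.065,0.065,0.065,0.065,0.065,0.065,0.065,0.065]}'
python3 - <<'E'
from h import *
off([.474,-.295,.141],-13.7)
E
```

```text
t: 16.1
tcp_pos: [0.48, -0.294, 0.1796]
ee_rot: [0.993, -0.118, 0.005, 0.002]
ft_force: [-0.1, 0.3, 0.1]
gripper_width: 0.0648
t 16.1 d mm [-6.   2.2 38.6] rot [ 0.21 -0.57  0.17] F [-0.1  0.3  0.1] w 0.0648421072157104
```

```bash
python3 -m handwheel '{"xyz":[[-0.002,0.001,0.003],[-0.002,0.001,0.006],[-0.001,0,0.008],[0,0,0.008],[0,0,0.006],[0,0,0.003],[0,0,0.001],[0,0,0],[0,0,0]],"rot":[[0.1,-0.4,0],[0,0,0],[0,0,0],[0,0,0],[0,0,0],[0,0,0],[0,0,0],[0,0,0],[0,0,0]],"fingers":[0.065,0.065,0.065,0.065,0.065,0.065,0.065,0.065,0.065]}'
python3 - <<'E'
from h import *
off([.474,-.295,.141],-13.7)
E
```

```text
t: 16.85
tcp_pos: [0.4749, -0.2959, 0.1428]
ee_rot: [0.993, -0.118, 0.002, 0.002]
ft_force: [1.0, -0.4, -0.1]
gripper_width: 0.0649
t 16.85 d mm [-1.1 -0.7  1.8] rot [ 0.2  -0.31  0.14] F [ 1.  -0.4 -0.1] w 0.06485932163348147
```

```bash
python3 -m handwheel '{"xyz":[[-0.001,-0.0005,0.001],[0,0,0],[0,0,0],[0,0,0],[0,0,0],[0,0,0]],"rot":[[0.1,-0.3,0],[0,0,0],[0,0,0],[0,0,0],[0,0,0],[0,0,0]],"fingers":[0.065,0.01,0.01,0.01,0.01,0.01]}'
python3 - <<'E'
from h import *
off([.474,-.295,.141],-13.7)
E
python3 -m handwheel '{"xyz":[[0,0,0],[0,0,-0.004],[0,0,-0.008],[0,0,-0.012],[0,0,-0.015],[0,0,-0.018],[0,0,-0.018],[0,0,-0.018],[0,0,-0.015],[0,0,-0.01],[0,0,-0.005],[0,0,0],[0,0,0]],"rot":[[0,0,0],[0,0,0],[0,0,0],[0,0,0],[0,0,0],[0,0,0],[0,0,0],[0,0,0],[0,0,0],[0,0,0],[0,0,0],[0,0,0],[0,0,0]],"fingers":[0.01,0.01,0.01,0.01,0.01,0.01,0.01,0.01,0.01,0.01,0.01,0.01,0.01]}'
python3 - <<'E'
from h import *
off([.679,-.0114,.27],-14)
f=grab('wrist','w10.png');s=grab('scene','s10.png');st=robot.read_state();A=R.from_quat(st['ee_rot']).as_matrix()
for r in(0,.009,.012):
  p=np.array(st['tcp_pos'])+A@[r,0,.1334];print('foot +x',r,proj(f,p).round(1),proj(s,p).round(1))
g=cv2.cvtColor(f['frame'],cv2.COLOR_BGR2GRAY);print(g[200:330:4,322].tolist())
print('R-B',(f['frame'][200:330:4,322,2].astype(int)-f['frame'][200:330:4,322,0]).tolist())
E
```

```text
t: 17.35
tcp_pos: [0.4747, -0.2957, 0.1432]
ee_rot: [0.993, -0.118, 0.001, 0.002]
ft_force: [0.3, 0.7, -0.5]
gripper_width: 0.0276
t 17.35 d mm [-0.9 -0.6  2.2] rot [ 0.17 -0.12  0.16] F [ 0.3  0.7 -0.5] w 0.02757999725849306
t: 18.43
tcp_pos: [0.4748, -0.2955, 0.2814]
ee_rot: [0.993, -0.118, 0.004, 0.004]
ft_force: [-0.4, -0.3, -0.6]
gripper_width: 0.0274
t 18.4333 d mm [ 131.9 -324.1   10.3] rot [ 0.38 -0.46  0.46] F [-0.4 -0.3 -0.6] w 0.027427697753841435
foot +x 0 [321.9 257.5] [141.5 191.6]
foot +x 0.009 [321.9 242.8] [139.2 195.1]
foot +x 0.012 [321.9 237.8] [138.5 196.3]
[98, 94, 57, 59, 57, 30, 30, 35, 77, 104, 108, 59, 63, 66, 68, 62, 65, 65, 63, 69, 64, 67, 63, 32, 32, 29, 34, 29, 35, 36, 61, 63, 46]
R-B [-4, -8, -4, -4, -4, 0, -6, 2, -2, 0, -3, 6, 2, 5, 6, 4, 4, 3, 2, 6, 9, 2, 4, -1, -1, 0, 0, -1, 1, 1, -2, -3, -5]
```

The wide tube is held upright: its foot edge is at v=244, against 243 predicted. I'll raise it to clear the narrow tube's cap, then traverse.

```bash
python3 -m handwheel '{"xyz":[[0,0,-0.01],[0,-0.01,-0.018],[0.005,-0.02,-0.012],[0.011,-0.026,-0.005],[0.012,-0.028,0],[0.012,-0.028,0],[0.012,-0.028,0],[0.012,-0.028,0],[0.012,-0.028,0],[0.012,-0.028,0],[0.012,-0.028,0],[0.011,-0.022,0],[0.008,-0.016,0],[0.005,-0.01,0],[0.002,-0.004,0],[0,0,0],[0,0,0],[0,0,0],[0,0,0]],"rot":[[0.2,-0.2,0.2],[0.2,-0.2,0.2],[0,0,0],[0,0,0],[0,0,0],[0,0,0],[0,0,0],[0,0,0],[0,0,0],[0,0,0],[0,0,0],[0,0,0],[0,0,0],[0,0,0],[0,0,0],[0,0,0],[0,0,0],[0,0,0],[0,0,0]],"fingers":[0.01,0.01,0.01,0.01,0.01,0.01,0.01,0.01,0.01,0.01,0.01,0.01,0.01,0.01,0.01,0.01,0.01,0.01,0.01]}'
python3 - <<'E'
from h import *
off([.680,-.011,.2032],-14)
E
```

```text
t: 20.12
tcp_pos: [0.6753, -0.0185, 0.3202]
ee_rot: [0.992, -0.125, -0.013, -0.005]
ft_force: [0.6, -0.8, -0.7]
gripper_width: 0.0274
t 20.1167 d mm [  5.9  -7.6 116.9] rot [-0.42  1.59 -0.4 ] F [ 0.6 -0.8 -0.7] w 0.027446745698062214
```

```bash
python3 -m handwheel '{"xyz":[[0.001,-0.002,0.004],[0.001,-0.002,0.01],[0.001,-0.001,0.014],[0,-0.001,0.014],[0,0,0.009],[0,0,0.004],[0,0,0.001],[0,0,0],[0,0,0],[0,0,0]],"rot":[[-0.2,0.8,-0.2],[-0.2,0.5,-0.2],[0,0.3,0],[0,0,0],[0,0,0],[0,0,0],[0,0,0],[0,0,0],[0,0,0],[0,0,0]],"fingers":[0.01,0.01,0.01,0.01,0.01,0.01,0.01,0.01,0.01,0.01]}'
python3 - <<'E'
from h import *
off([.680,-.011,.2032],-14)
E
```

```text
t: 20.95
tcp_pos: [0.6789, -0.0177, 0.2641]
ee_rot: [0.992, -0.124, 0.004, 0.001]
ft_force: [-0.2, -0.6, -0.9]
gripper_width: 0.0269
t 20.95 d mm [-1.1 -6.9 60.9] rot [ 0.09 -0.51 -0.29] F [-0.2 -0.6 -0.9] w 0.02693301742703218
```

```bash
python3 -m handwheel '{"xyz":[[-0.001,-0.003,0],[0,-0.002,0],[0,-0.001,0],[0,0,0],[0,0,0],[0,0,0]],"rot":[[0,-0.3,-0.3],[0,-0.1,0],[0,0,0],[0,0,0],[0,0,0],[0,0,0]],"fingers":[0.01,0.01,0.01,0.01,0.01,0.01]}'
python3 - <<'E'
from h import *
off([.680,-.011,.2032],-14)
f=grab('wrist');b=np.array([.6794,-.0108,.11])
st=robot.read_state();A=R.from_quat(st['ee_rot']).as_matrix()
p=np.array(st['tcp_pos'])+A@[.009,0,.1334]
print('foot edge exp',proj(f,p),'bore far edge/bevel',proj(f,b+.014*np.array([.97,-.242,0])),proj(f,b+.0165*np.array([.97,-.242,0])))
g=cv2.GaussianBlur(cv2.cvtColor(f['frame'],cv2.COLOR_BGR2GRAY),(5,3),0)
print(g[210:262:2,322].tolist())
for v in(240,246,252):print(v,g[v,280:366:2].tolist())
E
```

```text
t: 21.45
tcp_pos: [0.6807, -0.0109, 0.267]
ee_rot: [0.993, -0.121, 0.003, 0.001]
ft_force: [-0.0, -0.1, -1.0]
gripper_width: 0.0274
t 21.45 d mm [-1.   0.1 63.8] rot [ 0.07 -0.34  0.06] F [-0.  -0.1 -1. ] w 0.02743735943941458
foot edge exp [322.23618269 242.67343405] bore far edge/bevel [322.2600787 225.7047916] [322.26272938 221.85225121]
[111, 109, 106, 107, 106, 104, 89, 87, 103, 106, 105, 103, 104, 105, 106, 103, 80, 66, 65, 66, 68, 66, 67, 67, 67, 66]
240 [108, 109, 109, 109, 110, 110, 108, 108, 106, 97, 85, 65, 56, 58, 74, 90, 94, 95, 101, 107, 104, 103, 106, 105, 98, 94, 94, 91, 74, 56, 51, 51, 65, 80, 96, 108, 110, 111, 111, 110, 109, 109, 110]
246 [108, 108, 107, 106, 107, 107, 108, 106, 100, 89, 78, 61, 56, 56, 61, 64, 66, 66, 64, 65, 65, 65, 65, 67, 67, 66, 65, 61, 56, 51, 49, 51, 62, 74, 84, 92, 94, 96, 100, 104, 103, 104, 107]
252 [105, 106, 106, 105, 105, 105, 105, 105, 105, 97, 90, 76, 62, 62, 63, 65, 65, 66, 66, 66, 65, 66, 66, 66, 66, 66, 66, 66, 66, 64, 59, 61, 74, 79, 90, 93, 93, 94, 93, 94, 94, 93, 94]
```

Bore rim at v≈222–225 and centre u≈322, both as predicted, and the foot is centred over it. Lowering.

```bash
python3 -m handwheel '{"xyz":[[-0.0005,0,0.004],[-0.0005,0,0.007],[0,0,0.008],[0,0,0.008],[0,0,0.006],[0,0,0.003],[0,0,0],[0,0,0]],"rot":[[0,-0.2,0],[0,0,0],[0,0,0],[0,0,0],[0,0,0],[0,0,0],[0,0,0],[0,0,0]],"fingers":[0.01,0.01,0.01,0.01,0.01,0.01,0.01,0.01]}'
python3 - <<'E'
from h import *
off([.680,-.011,.2032],-14)
E
```

```text
t: 22.17
tcp_pos: [0.6785, -0.0108, 0.2247]
ee_rot: [0.993, -0.122, -0.001, 0.001]
ft_force: [0.5, -0.0, 0.3]
gripper_width: 0.0275
t 22.1667 d mm [ 1.5 -0.2 21.5] rot [0.09 0.11 0.04] F [ 0.5 -0.   0.3] w 0.027544041871441157
```

```bash
python3 -m handwheel '{"xyz":[[0.0005,0,0.004],[0.0005,0,0.006],[0,0,0.005],[0,0,0.003],[0,0,0.002],[0,0,0.002],[0,0,0.002],[0,0,0.001]],"rot":[[0,0,0],[0,0,0],[0,0,0],[0,0,0],[0,0,0],[0,0,0],[0,0,0],[0,0,0]],"fingers":[0.01,0.01,0.01,0.01,0.01,0.01,0.01,0.01]}'
python3 - <<'E'
from h import *
off([.680,-.011,.2032],-14)
E
```

```text
t: 22.83
tcp_pos: [0.6816, -0.0116, 0.2029]
ee_rot: [0.993, -0.121, 0.002, 0.001]
ft_force: [-2.8, 1.7, 1.6]
gripper_width: 0.0277
t 22.8333 d mm [-1.7 -0.1 -0.3] rot [ 0.09 -0.27  0.05] F [-2.8  1.7  1.6] w 0.0276941241095093
```

```bash
python3 -m handwheel '{"xyz":[[0,0,0],[0,0,0],[0,0,0],[0,0,0],[0,0,-0.004],[0,0,-0.01],[0,0,-0.018],[0,0,-0.022],[0,0,-0.022],[0,0,-0.02],[0,0,-0.012],[0,0,-0.006],[0,0,0],[0,0,0]],"rot":[[0,0,0],[0,0,0],[0,0,0],[0,0,0],[0,0,0],[0,0,0],[0,0,0],[0,0,0],[0,0,0],[0,0,0],[0,0,0],[0,0,0],[0,0,0],[0,0,0]],"fingers":[0.06,0.06,0.06,0.06,0.06,0.06,0.06,0.06,0.06,0.06,0.06,0.06,0.06,0.06]}'
python3 -m handwheel '{"xyz":[[-0.008,-0.008,0],[-0.016,-0.016,0],[-0.022,-0.022,0],[-0.026,-0.026,0],[-0.026,-0.026,0],[-0.026,-0.026,0],[-0.026,-0.026,0],[-0.026,-0.026,0],[-0.026,-0.026,0],[-0.022,-0.022,0],[-0.014,-0.014,0],[-0.008,-0.008,0],[-0.004,-0.004,0],[0,0,0],[0,0,0],[0,0,0],[0,0,0]],"rot":[[0,0,0],[0,0,0],[0,0,0],[0,0,0],[0,0,0],[0,0,0],[0,0,0],[0,0,0],[0,0,0],[0,0,0],[0,0,0],[0,0,0],[0,0,0],[0,0,0],[0,0,0],[0,0,0],[0,0,0]],"fingers":[0.06,0.06,0.06,0.06,0.06,0.06,0.06,0.06,0.06,0.06,0.06,0.06,0.06,0.06,0.06,0.06,0.06]}'
python3 - <<'E'
from h import *
off([.498,.294,.3],-14);print(robot.read_state()['joints'])
f=grab('wrist','w11.png');s=grab('scene','s11.png');t=grab('top','t11.png')
for p in([.4965,.2955,.161],[.4965,.2955,.121]):print(proj(f,p),proj(s,p))
print('tube tops exp s',proj(s,[.66,-.0884,.16]),proj(s,[.6794,-.0108,.16]))
def crop(im,x,y,w,h,k):
    c=cv2.resize(im[y:y+h,x:x+w],None,fx=k,fy=k,interpolation=cv2.INTER_CUBIC);return np.clip((c/255.)**.5*300,0,255).astype(np.uint8)
o=np.vstack([np.hstack([crop(s['frame'],210,230,100,75,4),crop(s['frame'],430,170,100,75,4)]),np.hstack([crop(f['frame'],0,0,640,480,.625),crop(f['frame'],220,130,200,150,2)])])
cv2.imwrite('pics/c11.png',o)
E
```

```text
t: 24.0
tcp_pos: [0.6808, -0.0112, 0.3253]
ee_rot: [0.993, -0.121, 0.003, 0.001]
ft_force: [0.6, -0.3, -0.4]
gripper_width: 0.0601
t: 25.42
tcp_pos: [0.4737, 0.3078, 0.3001]
ee_rot: [0.992, -0.122, -0.018, 0.006]
ft_force: [-0.0, 0.4, -0.3]
gripper_width: 0.0599
t 25.4167 d mm [26.9  7.6 -0.7] rot [0.89 1.92 0.01] F [-0.   0.4 -0.3] w 0.05990690506746503
[0.35975839 0.1559152  1.60763201 0.00633052 1.41434971 2.17371273]
[329.9773114  205.02007509] [478.42582889 192.1530431 ]
[327.92395362 188.50436766] [472.55864974 207.79888481]
tube tops exp s [251.79564554 271.23767167] [302.67586922 281.21949598]
```

View pics/c11.png

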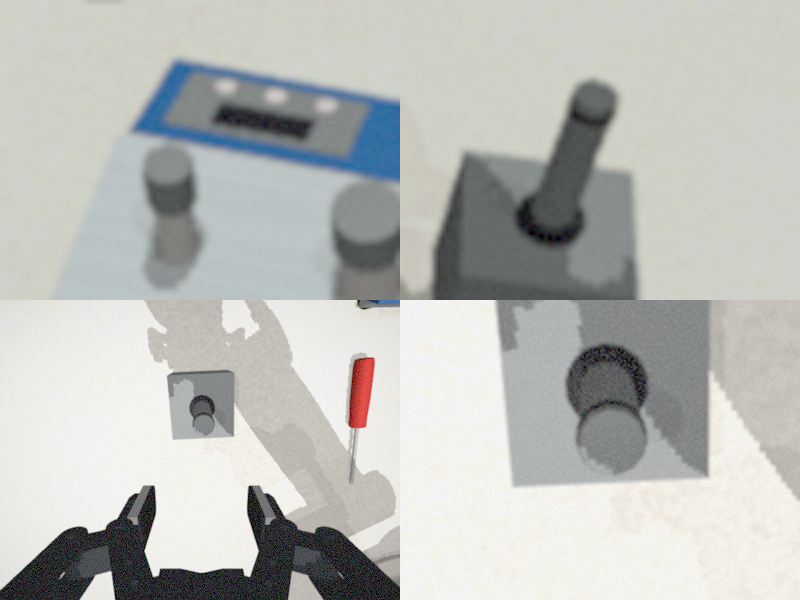

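Last allowed view. Narrow cap at (252.5,270) and wide cap at (301,282.5) in the scene view, both within 1.5 px of the home prediction. The pen's rear end is at wrist px (325.5,199) and its collar at (323.5,171.5).

Run:
```python
from h import *
f=grab('wrist');s=grab('scene')
print('wrist rear',onz(f,(325.3,198.8),.161),'collar',onz(f,(323.3,171.3),.081))
print('scene rear',onz(s,(478.4,194.8),.161),'collar',onz(s,(430+150/4-.4,170+218/4-.4),.081))
st=[onz(f,(220+(u-400)/2,130+(v-300)/2),.075)[:2] for u,v in((513,486),(708,476))];print('stand near corners',st)
off([.498,.294,.3],-14)
```

```text
wrist rear [0.50081658 0.29729097 0.161     ] collar [0.50100885 0.29699432 0.081     ]
scene rear [0.50290979 0.29400573 0.161     ] collar [0.50075981 0.2945887  0.081     ]
stand near corners [array([0.46839354, 0.34405477]), array([0.4530341 , 0.26656811])]
t 25.6667 d mm [26.9  7.8 -0.2] rot [0.85 1.88 0.01] F [-0.3  0.   0.1] w 0.060173078998832445
```

```bash
python3 -m handwheel '{"xyz":[[0.005,0.001,0],[0.008,0.002,0.003],[0.007,0.001,0.008],[0.004,0.001,0.012],[0.002,0,0.015],[0,0,0.015],[0,0,0.015],[0,0,0.01],[0,0,0.005],[0,0,0],[0,0,0],[0,0,0]],"rot":[[0.4,0.8,0],[0.4,0.8,0],[0,0.3,0],[0,0,0],[0,0,0],[0,0,0],[0,0,0],[0,0,0],[0,0,0],[0,0,0],[0,0,0],[0,0,0]],"fingers":[0.06,0.06,0.06,0.06,0.06,0.06,0.06,0.06,0.06,0.06,0.06,0.06]}'
python3 - <<'E'
from h import *
off([.501,.296,.178],-14)
E
```

```text
t: 26.67
tcp_pos: [0.5026, 0.2927, 0.2075]
ee_rot: [0.992, -0.124, 0.001, 0.001]
ft_force: [-0.5, -1.0, 0.8]
gripper_width: 0.06
t 26.6667 d mm [-2.5 -2.8 29.5] rot [ 0.06 -0.17 -0.19] F [-0.5 -1.   0.8] w 0.06003048669127109
```

```bash
python3 -m handwheel '{"xyz":[[-0.001,-0.001,0.003],[-0.001,-0.001,0.006],[0,0,0.007],[0,0,0.006],[0,0,0.004],[0,0,0.002],[0,0,0],[0,0,0],[0,0,0]],"rot":[[0,-0.2,-0.2],[0,0,0],[0,0,0],[0,0,0],[0,0,0],[0,0,0],[0,0,0],[0,0,0],[0,0,0]],"fingers":[0.06,0.06,0.06,0.06,0.06,0.06,0.06,0.06,0.06]}'
python3 - <<'E'
from h import *
off([.501,.296,.178],-14)
E
```

```text
t: 27.42
tcp_pos: [0.5023, 0.2962, 0.1791]
ee_rot: [0.993, -0.121, 0.002, -0.001]
ft_force: [1.2, -0.1, 0.4]
gripper_width: 0.0603
t 27.4167 d mm [-1.3  0.5  1.1] rot [-0.09 -0.19  0.07] F [ 1.2 -0.1  0.4] w 0.060260619145515615
```

```bash
python3 -m handwheel '{"xyz":[[-0.001,0,0],[0,0,0],[0,0,0],[0,0,0],[0,0,0],[0,0,0],[0,0,0]],"rot":[[0,-0.2,0],[0,0,0],[0,0,0],[0,0,0],[0,0,0],[0,0,0],[0,0,0]],"fingers":[0.06,0.01,0.01,0.01,0.01,0.01,0.01]}'
python3 - <<'E'
from h import *
off([.501,.296,.178],-14);print(robot.read_state()['tcp_pos'])
E
python3 -m handwheel '{"xyz":[[0,0,-0.003],[0,0,-0.006],[0,0,-0.01],[0,0,-0.013],[0,0,-0.016],[0,0,-0.018],[0,0,-0.018],[0,0,-0.018],[0,0,-0.016],[0,0,-0.01],[0,0,-0.005],[0,0,0],[0,0,0]],"rot":[[0,0,0],[0,0,0],[0,0,0],[0,0,0],[0,0,0],[0,0,0],[0,0,0],[0,0,0],[0,0,0],[0,0,0],[0,0,0],[0,0,0],[0,0,0]],"fingers":[0.01,0.01,0.01,0.01,0.01,0.01,0.01,0.01,0.01,0.01,0.01,0.01,0.01]}'
python3 - <<'E'
from h import *
off([.501,.296,.178],-14);f=grab('wrist');s=grab('scene')
st=robot.read_state();A=R.from_quat(st['ee_rot']).as_matrix();p=np.array(st['tcp_pos'])
P=lambda x,z:p+A@[x,0,z]
L=.0578  # tool z of pen_grip
for n,q in dict(rear=P(0,L-.04),collar=P(0,L+.043),nose=P(0,L+.096),tip=P(0,L+.11)).items():print(n,proj(f,q).round(1),proj(s,q).round(1))
cv2.imwrite('pics/w12.png',f['frame']);cv2.imwrite('pics/s12.png',s['frame'])
E
```

```text
t: 28.0
tcp_pos: [0.5019, 0.2966, 0.1803]
ee_rot: [0.993, -0.121, 0.001, -0.001]
ft_force: [-0.2, -0.2, -0.4]
gripper_width: 0.0188
t 28.0 d mm [-0.7  0.8  2.3] rot [-0.16 -0.07  0.07] F [-0.2 -0.2 -0.4] w 0.0188332548054143
[0.50187044 0.29658538 0.18028359]
t: 29.08
tcp_pos: [0.5012, 0.2961, 0.3266]
ee_rot: [0.993, -0.121, 0.002, -0.002]
ft_force: [-0.1, 1.7, -2.0]
gripper_width: 0.0188
t 29.0833 d mm [ -0.8   0.8 148.6] rot [-0.27 -0.25  0.06] F [-0.1  1.7 -2. ] w 0.01882486148548608
rear [322.5 407.5] [505.6 125. ]
collar [322.7 281.9] [490.  166.6]
nose [322.7 245.5] [481.4 189.7]
tip [322.7 238.3] [479.2 195.5]
```

Run:
```python
from h import *
s=cv2.imread('pics/s12.png');f=cv2.imread('pics/w12.png')
g=cv2.cvtColor(s,cv2.COLOR_BGR2GRAY)
print('scene cols 460..512, rows 156..200')
for v in range(156,202,3):print(v,g[v,462:512:2].tolist())
w=cv2.GaussianBlur(cv2.cvtColor(f,cv2.COLOR_BGR2GRAY),(3,3),0)
print('wrist');
for v in range(222,312,6):print(v,w[v,280:366:3].tolist())
```

```text
scene cols 460..512, rows 156..200
156 [123, 123, 124, 123, 123, 122, 124, 123, 123, 123, 124, 119, 62, 14, 20, 20, 19, 19, 29, 64, 18, 30, 86, 124, 123]
159 [124, 124, 123, 123, 124, 124, 124, 122, 124, 124, 91, 42, 17, 17, 20, 19, 20, 18, 78, 125, 126, 120, 123, 124, 123]
162 [123, 123, 124, 124, 125, 123, 124, 123, 120, 61, 1, 10, 18, 19, 19, 21, 19, 23, 87, 124, 122, 121, 121, 123, 123]
165 [124, 123, 124, 124, 122, 124, 124, 124, 112, 22, 4, 9, 16, 19, 20, 20, 19, 9, 32, 117, 122, 124, 122, 121, 121]
168 [124, 123, 124, 123, 124, 123, 124, 124, 119, 46, 0, 3, 4, 7, 11, 8, 4, 3, 36, 116, 124, 123, 123, 123, 122]
171 [124, 125, 123, 124, 124, 123, 123, 125, 124, 121, 53, 7, 2, 1, 0, 1, 3, 41, 111, 124, 123, 123, 124, 124, 122]
174 [124, 125, 124, 123, 123, 124, 124, 123, 124, 104, 35, 29, 30, 26, 40, 106, 117, 124, 123, 124, 123, 123, 123, 124, 121]
177 [124, 124, 124, 124, 124, 124, 124, 124, 122, 67, 27, 30, 31, 31, 89, 125, 123, 123, 123, 124, 124, 123, 124, 122, 122]
180 [123, 123, 123, 124, 123, 123, 124, 124, 95, 32, 28, 30, 29, 54, 117, 123, 123, 123, 122, 122, 123, 122, 12
[... 2145 characters left out ...]
 9, 9, 8, 8, 6, 21, 26, 29, 29, 30, 28, 29, 29, 19, 10, 4, 9, 7, 5, 83, 185, 185, 184, 185]
282 [186, 184, 185, 173, 25, 6, 8, 7, 21, 26, 26, 28, 28, 28, 28, 29, 31, 29, 29, 29, 19, 9, 5, 7, 31, 171, 187, 185, 186]
288 [183, 181, 181, 172, 43, 15, 16, 16, 25, 26, 25, 27, 31, 30, 28, 27, 28, 28, 28, 30, 30, 14, 4, 10, 27, 166, 183, 185, 186]
294 [179, 78, 45, 47, 46, 21, 8, 15, 26, 26, 27, 28, 28, 30, 30, 29, 29, 29, 30, 29, 27, 20, 5, 19, 44, 45, 44, 75, 183]
300 [148, 48, 45, 47, 45, 13, 4, 19, 26, 27, 27, 25, 29, 29, 29, 27, 28, 30, 30, 29, 30, 24, 5, 9, 41, 43, 44, 45, 146]
306 [37, 47, 47, 46, 39, 6, 6, 21, 25, 26, 25, 28, 29, 29, 28, 28, 30, 28, 29, 30, 30, 27, 4, 4, 35, 45, 44, 44, 35]
```

The pen is straight in the hand: its tip is seen at scene (479.5,195) and wrist (322.5,239), matching the prediction within 1 px. Traverse to a hover off the spot, then tilt 20°.

```bash
python3 -m handwheel '{"xyz":[[0.002,0.006,0],[0.004,0.012,0],[0.006,0.02,0],[0.007,0.023,0],[0.007,0.024,0],[0.007,0.024,0],[0.007,0.024,0],[0.007,0.024,0],[0.007,0.023,0],[0.006,0.02,0],[0.004,0.014,0],[0.003,0.008,0],[0.001,0.004,0],[0,0,0],[0,0,0],[0,0,0]],"rot":[[0,0,0],[0,0,0],[0,0,0],[0,0,0],[0,0,0],[0,0,0],[0,0,0],[0,0,0],[0,0,0],[0,0,0],[0,0,0],[0,0,0],[0,0,0],[0,0,0],[0,0,0],[0,0,0]],"fingers":[0.01,0.01,0.01,0.01,0.01,0.01,0.01,0.01,0.01,0.01,0.01,0.01,0.01,0.01,0.01,0.01]}'
python3 -m handwheel '{"xyz":[[0,0,0],[0,0,0],[0,0,0],[0,0,0],[0,0,0],[0,0,0],[0,0,0],[0,0,0],[0,0,0],[0,0,0],[0,0,0],[0,0,0],[0,0,0],[0,0,0],[0,0,0]],"rot":[[0,0.8,0],[0,1.6,0],[0,2.2,0],[0,2.4,0],[0,2.4,0],[0,2.4,0],[0,2.4,0],[0,2.2,0],[0,1.6,0],[0,1.2,0],[0,0.5,0],[0,0,0],[0,0,0],[0,0,0],[0,0,0]],"fingers":[0.01,0.01,0.01,0.01,0.01,0.01,0.01,0.01,0.01,0.01,0.01,0.01,0.01,0.01,0.01]}'
python3 - <<'E'
from h import *
off([.510,.0415,.2594],-14,20)
E
```

```text
t: 30.52
tcp_pos: [0.506, 0.0391, 0.3125]
ee_rot: [0.992, -0.123, -0.009, 0.002]
ft_force: [0.3, 0.2, -1.2]
gripper_width: 0.0185
t: 31.77
tcp_pos: [0.505, 0.049, 0.3127]
ee_rot: [0.979, -0.113, 0.171, 0.021]
ft_force: [0.2, -1.0, -1.8]
gripper_width: 0.0189
t 31.7667 d mm [-11.9   6.   52.3] rot [-0.13  0.15  0.85] F [ 0.2 -1.  -1.8] w 0.018861741053963477
```

```bash
python3 -m handwheel '{"xyz":[[-0.003,0.002,0.004],[-0.004,0.002,0.008],[-0.003,0.001,0.012],[-0.001,0.001,0.013],[0,0,0.012],[0,0,0.008],[0,0,0.004],[0,0,0],[0,0,0],[0,0,0]],"rot":[[0,0.1,0.4],[0,0,0.4],[0,0,0],[0,0,0],[0,0,0],[0,0,0],[0,0,0],[0,0,0],[0,0,0],[0,0,0]],"fingers":[0.01,0.01,0.01,0.01,0.01,0.01,0.01,0.01,0.01,0.01]}'
python3 - <<'E'
from h import *
n=np.array([-.3318,.0828,.9397]);off(np.array([.5793,.0242,.063])+n*.1688,-14,20)
f=grab('wrist','w13.png');s=grab('scene','s13.png');t=grab('top','t13.png')
st=robot.read_state();A=R.from_quat(st['ee_rot']).as_matrix()
tip=np.array(st['tcp_pos'])+A@[-.0005,0,.1688];sp=np.array([.5793,.0242,.063])
for k,q in dict(f=f,s=s,t=t).items():print(k,'tip',proj(q,tip).round(1),'spot',proj(q,sp).round(1))
g=cv2.cvtColor(f['frame'],cv2.COLOR_BGR2GRAY);u=proj(f,sp).astype(int)
print(u)
for v in range(u[1]-40,u[1]+41,4):print(v,g[v,u[0]-44:u[0]+45:4].tolist())
E
```

```text
t: 32.6
tcp_pos: [0.513, 0.0389, 0.2449]
ee_rot: [0.978, -0.122, 0.17, 0.02]
ft_force: [0.5, -0.2, -1.0]
gripper_width: 0.0184
t 32.6 d mm [ 1.6 -1.8 25.4] rot [-0.07  0.24 -0.22] F [ 0.5 -0.2 -1. ] w 0.018412332142755103
f tip [322.1 237.3] spot [320.1 222.9]
s tip [323.8 252.4] spot [323.1 265.2]
t tip [317. 241.] spot [317.9 238.5]
[320 222]
182 [62, 58, 63, 61, 63, 59, 63, 63, 62, 61, 58, 61, 59, 64, 64, 61, 60, 42, 58, 52, 37, 39, 38]
186 [66, 61, 61, 63, 61, 62, 60, 50, 42, 34, 34, 35, 35, 43, 37, 35, 38, 34, 33, 32, 39, 35, 41]
190 [50, 38, 35, 52, 43, 33, 35, 36, 38, 34, 41, 40, 35, 37, 39, 41, 36, 35, 34, 39, 39, 37, 38]
194 [35, 37, 35, 34, 42, 42, 38, 33, 37, 38, 34, 36, 38, 35, 37, 35, 38, 37, 35, 36, 42, 33, 39]
198 [30, 37, 36, 35, 28, 44, 34, 38, 40, 34, 40, 38, 38, 40, 37, 33, 41, 34, 39, 33, 40, 39, 33]
202 [38, 35, 34, 36, 34, 32, 33, 38, 34, 38, 35, 38, 40, 32, 34, 32, 38, 35, 40, 41, 35, 37, 40]
206 [40, 42, 31, 35, 37, 33, 37, 36, 36, 36, 33, 36, 37, 42, 38, 39, 35, 35, 41, 37, 46, 38, 40]
210 [37, 29, 37, 34, 35, 35, 37, 30, 32, 66, 89, 88, 82, 64, 39, 39, 40, 3
[... 574 characters left out ...]
4, 36, 40, 36, 36, 33, 34, 36]
238 [35, 35, 37, 37, 33, 35, 35, 38, 38, 44, 77, 88, 76, 52, 37, 41, 32, 38, 43, 37, 31, 33, 35]
242 [39, 33, 41, 39, 34, 35, 34, 38, 34, 37, 42, 52, 50, 46, 41, 34, 40, 40, 39, 35, 36, 32, 34]
246 [33, 30, 37, 36, 34, 32, 36, 36, 33, 40, 50, 52, 58, 58, 52, 38, 34, 38, 40, 38, 34, 33, 39]
250 [35, 38, 37, 40, 33, 37, 39, 37, 29, 49, 50, 55, 56, 55, 55, 31, 29, 34, 38, 40, 40, 35, 30]
254 [36, 33, 33, 33, 35, 36, 35, 34, 35, 44, 51, 45, 55, 51, 55, 34, 31, 41, 29, 38, 40, 37, 36]
258 [36, 32, 36, 31, 32, 33, 39, 33, 26, 18, 8, 7, 9, 11, 4, 25, 28, 34, 32, 35, 35, 39, 34]
262 [84, 80, 88, 75, 77, 78, 71, 1, 11, 9, 3, 12, 8, 15, 5, 6, 2, 66, 84, 88, 89, 129, 112]
```

The wrist image shows the stud ring centred at (320,224.5), against a predicted spot of (320,223), so the spot is good to ~1 mm. Moving closer.

```bash
python3 -m handwheel '{"xyz":[[0.0006,-0.001,0.003],[0.0006,-0.0005,0.005],[0,0,0.005],[0,0,0.003],[0,0,0.001],[0,0,0],[0,0,0],[0,0,0]],"rot":[[0,0.2,-0.2],[0,0,0],[0,0,0],[0,0,0],[0,0,0],[0,0,0],[0,0,0],[0,0,0]],"fingers":[0.01,0.01,0.01,0.01,0.01,0.01,0.01,0.01]}'
python3 - <<'E'
from h import *
n=np.array([-.3318,.0828,.9397]);sp=np.array([.5785,.0244,.063])
off(sp+n*.1688,-14,20);off(sp+n*.1688,-14,20)
f=grab('wrist','w14.png');g=cv2.cvtColor(f['frame'],cv2.COLOR_BGR2GRAY)
st=robot.read_state();A=R.from_quat(st['ee_rot']).as_matrix()
print('tip',proj(f,np.array(st['tcp_pos'])+A@[0,0,.1688]),'spot',proj(f,sp))
for v in range(210,262,3):print(v,g[v,294:350:3].tolist())
E
```

```text
t: 33.42
tcp_pos: [0.5217, 0.0388, 0.2293]
ee_rot: [0.977, -0.12, 0.174, 0.021]
ft_force: [-0.6, -1.2, -0.2]
gripper_width: 0.0185
t 33.4167 d mm [-1.8  0.2  7.5] rot [-0.09 -0.16  0.02] F [-0.6 -1.2 -0.2] w 0.018458652793006316
t 33.4167 d mm [-1.8  0.2  7.5] rot [-0.09 -0.16  0.02] F [-0.6 -1.2 -0.2] w 0.018458652793006316
tip [322.27168832 237.14970874] spot [323.01376406 236.91151809]
210 [36, 38, 31, 40, 43, 42, 32, 42, 35, 33, 40, 40, 39, 40, 44, 38, 36, 35, 41]
213 [36, 36, 37, 35, 34, 37, 41, 34, 36, 42, 39, 41, 38, 39, 41, 38, 44, 40, 40]
216 [31, 32, 36, 35, 34, 38, 36, 40, 39, 34, 35, 36, 34, 38, 35, 41, 35, 44, 37]
219 [34, 29, 35, 33, 38, 31, 37, 36, 45, 51, 48, 47, 36, 41, 38, 39, 35, 36, 38]
222 [33, 37, 43, 35, 37, 39, 40, 70, 87, 87, 88, 89, 76, 49, 39, 36, 36, 40, 38]
225 [38, 40, 33, 32, 38, 40, 77, 89, 92, 85, 84, 89, 93, 88, 48, 36, 38, 38, 34]
228 [41, 34, 42, 32, 40, 78, 92, 83, 39, 35, 35, 39, 67, 87, 85, 43, 38, 41, 41]
231 [38, 35, 36, 41, 41, 89, 87, 37, 63, 85, 86, 70, 37, 69, 88, 63, 37, 37, 33]
234 [40, 30, 34, 32, 63, 91, 58, 51, 92, 88, 89, 95, 74, 41, 92, 80, 33, 42, 40]
237 [38, 38, 39, 38, 72, 96, 46, 66, 86, 94, 86, 88, 87, 35, 92, 91, 33, 38, 34]
240 [35, 40, 35, 38, 53, 97, 59, 54, 85, 59, 54, 86, 68, 45, 97, 75, 33, 35, 41]
243 [37, 35, 33, 37, 39, 90, 88, 47, 49, 59, 54, 56, 44, 75, 90, 50, 43, 37, 38]
246 [40, 35, 37, 38, 37, 69, 64, 52, 54, 55, 53, 58, 52, 70, 81, 34, 42, 40, 41]
249 [36, 32, 38, 35, 38, 36, 47, 53, 57, 58, 57, 58, 54, 55, 36, 41, 39, 38, 39]
252 [31, 35, 39, 40, 38, 39, 48, 54, 54, 62, 57, 53, 51, 51, 41, 36, 32, 34, 35]
255 [38, 37, 35, 39, 31, 41, 49, 45, 42, 35, 44, 49, 47, 51, 39, 34, 31, 38, 42]
258 [36, 40, 37, 34, 31, 23, 5, 11, 2, 1, 3, 8, 5, 1, 25, 34, 31, 36, 37]
261 [38, 38, 38, 27, 8, 8, 2, 10, 13, 4, 5, 8, 6, 16, 6, 8, 29, 31, 39]
```

```bash
python3 -m handwheel '{"xyz":[[-0.001,0,0.001],[-0.0008,0,0.002],[0,0,0.002],[0,0,0.002],[0,0,0.001],[0,0,0],[0,0,0]],"rot":[[-0.1,-0.1,0],[0,0,0],[0,0,0],[0,0,0],[0,0,0],[0,0,0],[0,0,0]],"fingers":[0.01,0.01,0.01,0.01,0.01,0.01,0.01]}'
cat > chk.py <<'E'
from h import *
n=np.array([-.3318,.0828,.9397]);sp=np.array([.5785,.0244,.063])
F=[]
for i in range(4):
    grab('wrist'); F.append(robot.read_state()['ft_force'])
print('F.n',(np.array(F)@n).round(2),'mean',np.mean(F,0).round(2)); off(sp+n*.1688,-14,20)
E
python3 chk.py
```

```text
t: 34.05
tcp_pos: [0.5233, 0.0385, 0.2212]
ee_rot: [0.977, -0.12, 0.174, 0.021]
ft_force: [-0.3, -0.9, -0.1]
gripper_width: 0.0184
F.n [ 0.59 -0.49  0.21 -0.28] mean [-0.3  -0.16 -0.08]
t 34.25 d mm [-0.5  0.3 -0.5] rot [ 0.   -0.16  0.02] F [ 0.2  0.1 -0.2] w 0.01875639174687256
```

```bash
python3 -m handwheel '{"xyz":[[-0.0003,0,0.0015],[0,0,0.0015],[0,0,0.001],[0,0,0.001]],"rot":[[0,0,0],[0,0,0],[0,0,0],[0,0,0]],"fingers":[0.01,0.01,0.01,0.01]}'
python3 chk.py
```

```text
t: 34.58
tcp_pos: [0.5249, 0.0381, 0.2167]
ee_rot: [0.977, -0.12, 0.174, 0.021]
ft_force: [-0.4, 0.7, 0.5]
gripper_width: 0.0187
F.n [1.24 1.71 0.86 1.83] mean [-1.21  0.08  1.06]
t 34.7833 d mm [-0.5  0.3 -5.3] rot [ 0.01 -0.2   0.03] F [-0.8  0.5  1.6] w 0.018283974810299114
```

```bash
python3 chk.py
python3 - <<'E'
from h import *
f=grab('wrist');g=cv2.cvtColor(f['frame'],cv2.COLOR_BGR2GRAY);sp=np.array([.5785,.0244,.063]);print('spot',proj(f,sp))
for v in range(219,262,3):print(v,g[v,294:350:3].tolist())
t0=cv2.imread('pics/top0.png').astype(int);t=grab('top')['frame'].astype(int)
for n,(x,y) in dict(tray=(222,175),jar=(439,178)).items():print(n,np.abs(t-t0)[y-22:y+22,x-32:x+32].mean())
s0=cv2.imread('pics/scene0.png').astype(int);s=grab('scene')['frame'].astype(int)
for n,(x,y) in dict(beaker=(237,195),jar=(145,365),tray=(475,360),screwdr=(342,228)).items():print(n,np.abs(s-s0)[y-25:y+25,x-20:x+20].mean())
E
```

```text
F.n [0.38 1.65 1.24 1.86] mean [-1.6   0.43  0.76]
t 34.9833 d mm [-0.5  0.3 -5.3] rot [ 0.01 -0.2   0.02] F [-1.9  0.1  1.3] w 0.01867600560414517
spot [322.69545812 241.45568695]
219 [37, 39, 37, 34, 38, 36, 39, 39, 36, 37, 40, 36, 37, 39, 35, 39, 44, 34, 38]
222 [41, 36, 39, 33, 43, 43, 43, 37, 33, 39, 40, 40, 41, 37, 40, 35, 41, 34, 42]
225 [39, 34, 38, 39, 37, 38, 43, 64, 78, 90, 92, 77, 64, 45, 38, 37, 36, 34, 38]
228 [38, 38, 39, 36, 40, 41, 81, 93, 95, 88, 92, 95, 90, 85, 45, 40, 40, 41, 40]
231 [35, 40, 42, 38, 36, 82, 93, 88, 59, 43, 40, 57, 90, 93, 81, 41, 36, 46, 41]
234 [38, 41, 37, 41, 62, 90, 84, 35, 41, 65, 65, 41, 37, 88, 91, 64, 38, 35, 40]
237 [37, 43, 32, 34, 77, 89, 55, 48, 86, 95, 91, 92, 48, 53, 92, 84, 35, 40, 41]
240 [42, 35, 38, 41, 91, 92, 34, 82, 93, 85, 85, 95, 83, 34, 89, 93, 40, 40, 33]
243 [43, 36, 40, 43, 93, 91, 38, 58, 56, 54, 52, 59, 74, 36, 92, 92, 37, 41, 43]
246 [36, 38, 42, 42, 73, 95, 47, 55, 58, 56, 60, 58, 58, 52, 93, 82, 34, 38, 36]
249 [38, 37, 36, 34, 56, 94, 50, 51, 59, 56, 58, 60, 54, 58, 86, 57, 42, 39, 38]
252 [36, 44, 38, 42, 38, 59, 51, 57, 55, 60, 63, 56, 61, 55, 58, 35, 38, 41, 41]
255 [39, 41, 40, 32, 34, 42, 49, 49, 41, 32, 43, 47, 51, 49, 39, 38, 39, 40, 42]
258 [39, 41, 36, 40, 38, 25, 16, 4, 4, 15, 4, 3, 8, 10, 20, 30, 38, 36, 37]
261 [39, 37, 34, 27, 10, 3, 10, 10, 11, 9, 13, 6, 7, 7, 6, 7, 37, 34, 36]
tray 1.9120501893939394
jar 1.9695785984848484
beaker 20.055333333333333
jar 5.36
tray 7.115666666666667
screwdr 38.89416666666666
```

Force along the normal is ~1.3 N, plus ~1 N for the pen's own weight, so about 2.3 N. The travel since contact is about 5.3 mm and the pen sits centred on the ring. I'll do one quick check of the screwdriver's position and hand in.

Run:
```python
from h import *
for im in(cv2.imread('pics/top0.png'),cv2.imread('pics/t11.png'),robot.grab_frame('top')['frame']):
    c=im.astype(int);m=(c[...,2]>2*c[...,1]+15);p=np.argwhere(m);print(len(p),p.mean(0) if len(p) else '')
robot.close_job();s=robot.read_state();print(s['t'],s['tcp_pos'],s['ft_force'],s['gripper_width'])
```

```text
322 [295.49378882 296.09006211]
323 [295.52321981 296.07120743]
119 [307.58823529 293.69747899]
the job is handed in; nothing more can be done
the job is handed in; nothing more can be done
```

The job is handed in at about t = 35 s of the 72 s allowed. Both tubes are in their own bores and the arm is still holding the pen on the stud. The hand-in reports no verdict.

**Tubes**
- The first grasp on the narrow tube failed: the pads pinched it off-centre because the arm drifted after a fast descent. I redid it slowly. The tube then leaned about 4.5° in the grip, which I levelled before inserting.
- Both tubes bottomed at the expected height: TCP 0.2032 m for the narrow tube and 0.2029 m for the wide one, against 0.203 m expected. After release, both caps were within about 1.5 px (roughly 2 mm) of their expected place in the scene camera.

**Pen**
- I gripped it mid-handle, where it hung straight, tilted it 20° and pressed it on the stud.
- Tool tilt is within 0.2° of the target and the lateral error is within about 1 mm. The ring in the wrist image sits where predicted.
- The tip is about 5.3 mm in, judged by travel. The wrist force suggests roughly 2.3 N after allowing for the pen's weight, but the readings are noisy by about ±0.7 N.

**Bystanders**
- The tray and jar look unchanged in the top view.
- The screwdriver was in its starting position before the press. At the end the arm partly hid it, so that last check could not confirm it.
- The final picture comparison for the beaker was inconclusive, probably because of the arm and its shadow. The arm never went near either of them.

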